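# Take the spare pump modules out from behind the filter canisters and lock the bay again

### The arm

A 6-joint arm with a two-finger parallel gripper is mounted at the origin on the work surface. World frame = base frame: x ahead of the robot, y to its left, z up, the work surface at z = 0. Lengths are in m, angles in rad, forces in N, time in s.
With the tool pointing down it reaches from about 0.3 to 0.825 m from the base axis. Payload 5.4 kg.
Tool frame: the origin (TCP) lies at the very end of the fingers, on their centre line; the grasp point (between the pads) lies 19 mm behind it (arm.grip_depth is the distance from the TCP to the grasp point, in m); x points along the fingers, y is the direction in which the jaws open and shut, and the axes are right-handed (so a half turn about x gives the same grasp; the last joint's range is limited). The gripper opens to 92 mm and grips with 3 to 60 N. Pads are 20 mm wide; open, the fingers measure 128 mm over their backs; the gripper's body (75 mm by 189 mm) begins 69 mm behind the grasp point.
Start: joints at [-1.42, 0.158, 1.597, -0, 1.386, -0.21], TCP at [0.203, -0.538, 0.215] pointing down, gripper open.
Joint ranges: [-2.91, 2.91], [-0.94, 2.29], [0.18, 2.7], [-1.29, 4.43], [0.17, 2.64], [-3, 3]. Speed limits (rad/s): [2.57, 2.57, 3.14, 3.14, 3.14, 3.14].

### API

Orientations are given as a unit quaternion [w, x, y, z].
In Python, from workcell import arm gives the robot as it stands.
- The arm moves only by the shell command python3 -m creep 'ROWS'. ROWS is JSON, a list of rows, each a list of 5 numbers: the shift along the tool's x, y, z in cm, then the turn about the tool's x in rad, then the finger opening in cm, from 0 to 9.19. In form: [[dx, dy, dz, twist, grip], ...]. A call has exactly 8 rows; each row is the pose to reach, as a shift and turn from the pose commanded when the call began, along the tool's axes at that moment; what a row does not reach only later rows make up. A row lasts 1/12 s, in which the tool goes at most 41.7 mm and 7.16 degrees, less where a joint would pass 70% of its speed; a pose out of reach is approached as far as the arm can. A call with a gripper value outside its range is refused whole. The fingers move at their own pace and stop on an object; the grip force is fixed at half the most. Time passes only in rows, so rows that repeat a pose let the fingers close, or fill a call up. It gives the time, the measured TCP pose, the force and the opening at its end, in the units of the state.
- arm.get_obs(): the state, without advancing time (a new reading comes with each control period).
- arm.camera(name): name is "side" or "top" or "wrist"; returns a dict with "img" (480x640x3 uint8, red, green, blue), "intrinsics" (3x3 intrinsics, pixels), "k1" (the pictures are not rectified: a ray, as slopes to the right and down, at radius r is drawn at 1 + k1 r^2 times it, then the intrinsics apply), "rvec" (rotation vector, rad) and "tvec" (3), from world to camera coordinates, as OpenCV has them. Camera axes: x right, y down, z forward; pixel columns grow to the right and rows downward; lengths in m; the calibration is good to about 2 mm. A picture is of the moment at which its call begins. There is no depth.
- arm.sign_off(): hands the job in, once; it reports no verdict.
The state is a dict: "time": time; "q": joint angles; "qd": joint speeds; "tau": joint torques, N m; "position": TCP position; "eef_rot": TCP orientation; "ft_force": force on the tool from outside, world axes, zero at the start; "torque": the same for the moment, N m; "gripper_width": finger opening in m.
Only numpy, scipy, OpenCV 4.12 (cv2) and the standard library are available. Lean on these libraries where they do the work, as an engineer would, in place of code of your own. Each camera call takes 0.05 s, during which the arm holds its last target.

### The job

Swing the bay's steel retaining bar up and over until it stands open, then take every pump module out from under the steel cover behind the filter canisters (there may be one or two; move a canister aside to get at the one behind it) and lay the modules flat and upright in the black carrier tray. Finish with a canister standing upright in the front part of each lane again, and swing the bar down until it rests in its catches. Leave the other things on the bench where they are.

Things in the scene. Friction and masses are not known exactly. Their poses are not given: they have to be found in the camera images.
- bay: Fixed sheet-metal bay, two lanes. Origin: on the bench below the middle of the cover's front edge; x to the back (away from the robot), y left, z up. Floor plate 4 mm thick, x -183 to 107 mm. Rear, x 0 to 105: channels 62 mm wide under a steel cover (underside 66, top 70 mm above the bench), open in front, back stop 16 mm high. Two catch blocks 30 x 14 x 44 mm at x -165, y +-110 mm.
- lane0 (a point): Left (+y) lane, on the floor plate where a canister stands: bay x -80, y +52 mm, 4 mm above the bench. The front part of the lane (bay x -182 to 0) is open above, 100 mm wide between low dividers that rise 17 mm above the bench (at bay y 0 and +-104 mm).
- lane1 (a point): The same point of the right lane: bay x -80, y -52 mm.
- bail (a joint): Retaining bar: 10 mm steel rod bent to a U, legs at bay y +-126 mm, crossbar 165 mm from the hinge line (bay x 0, z 40 mm, along y). 0 = shut: legs level, crossbar in front of the canisters (bay x -165, z 40) in its catches; grows as it swings up and back; stop at 2.1 rad, leaning back over the cover. Hinge friction holds it anywhere; 2 to 5 N at the crossbar moves it. Starts at 0 to 0.3.
- bail_grip (a point): Middle of the retaining bar's crossbar, on the axis of the 10 mm rod, which runs along the bay's y.
- canister0: Filter canister: grey upright cylinder, 58 mm diameter (54 in the top 12 mm), 78 mm high with a 4 mm stub on top, about 0.35 kg. Origin: centre of its underside, z up. Starts in the front part of the left (+y) lane, before the module if that lane has one.
- canister1: Filter canister like canister0 in every way; starts in the right (-y) lane. Either canister may end in either lane.
- module0: Pump module (may be absent): dark block 100 x 50 x 50 mm with an aluminium pull tab, a plate 12 mm thick in y, from x -90 to -50 mm, 8 to 58 mm above the underside. Origin: centre of the block's underside. About 0.35 kg. Starts in the left lane, block under the cover, tab sticking out in front; it can only be drawn straight out forward (-x of the bay) until clear of the cover.
- module1: Pump module like module0 in every way (may be absent); starts in the right (-y) lane.
- tray: Fixed black shallow carrier tray, 190 x 180 mm (x, y), walls 4 mm thick and 18 mm high, floor 4 mm thick, empty; holds both modules side by side, lying along its x, tab either way. Origin: centre of its underside on the bench. Stands left or right of the bay.
- mat: Fixed rubber set-down mat, 180 x 180 x 3 mm, on the other side of the bay from the tray. Origin: centre of its underside. A small bottle stands near the middle of its far (+x) edge; the rest is free for setting canisters aside.
- bottle: Bystander: small bottle, 38 mm diameter, 85 mm high, on the mat. Origin: centre of its underside.
- tape_roll: Bystander: clear ring-shaped roll, 84 mm diameter, 24 mm high, on the bench beyond the mat.
- wrench: Bystander: wrench 150 mm long lying on the bench beyond the mat. Origin near its middle.
- screwdriver: Bystander: screwdriver 170 mm long lying on the bench beyond the tray. Origin near its middle.
- carton: Bystander: cardboard carton 60 x 110 x 45 mm on the bench beyond the tray. Origin: centre of its underside.
- fitting: Bystander: aluminium block 40 x 60 x 30 mm with a brass stub on top (50 mm high in all) on the bench, on the robot's side of the tray. Origin: centre of its underside.
Not all that is in view belongs to the job. What is shaped like the canister0 but pink or purple is not meant.

How it is judged:
By the outcome, as a careful person would: the job done as asked, in the order asked, and still so for the second after the job is handed in, with the robot touching nothing.
Of module0, module1 only 1 to 2 are there at a start; the rules pass over those that are not, and their reading is None.
At some moment in a run one of canister0, canister1 may be knocked a few centimetres aside while the robot is not near it.
Once in a run the grip may slacken for a moment while it holds something.
It also fails if it takes over 210 s, if anything falls off the work surface, if the arm or the gripper's body presses on something with over 40 N, if the wrist force passes 120 N, or if a joint passes its speed limit or range.

## Working session

There is one attempt and no reset: what is moved stays moved. The work goes in short steps, Python scripts to look and compute and a shell command to move; the robot and the scene stay as the last step left them, time stands still between calls to the robot, and variables do not carry over. Pictures are saved under pics/ and viewed, and the job is handed in when it is done.

```bash
mkdir -p pics; ls; cat > h.py <<'E'
from workcell import arm
import numpy as np, cv2, json
from scipy.spatial.transform import Rotation as R
def shot(name,fn):
    c=arm.camera(name); cv2.imwrite('pics/'+fn+'.png',c['img'][:,:,::-1])
    np.savez('pics/'+fn+'.npz',**{k:np.array(c[k]) for k in('img','intrinsics','k1','rvec','tvec')})
    return c
def load(fn):
    return dict(np.load('pics/'+fn+'.npz'))
def ray(c,u,v):
    K=c['intrinsics'];x=(u-K[0,2])/K[0,0];y=(v-K[1,2])/K[1,1]
    k=float(c['k1']);rd=np.hypot(x,y);r=rd
    for _ in range(30): r=rd/(1+k*r*r)
    s=r/rd if rd>0 else 1
    Rm=cv2.Rodrigues(np.array(c['rvec'],float))[0];t=np.array(c['tvec'],float).ravel()
    d=Rm.T@np.array([x*s,y*s,1]);o=-Rm.T@t
    return o,d
def at(c,u,v,z):
    o,d=ray(c,u,v);return o+d*(z-o[2])/d[2]
def proj(c,P):
    Rm=cv2.Rodrigues(np.array(c['rvec'],float))[0];t=np.array(c['tvec'],float).ravel()
    p=(np.atleast_2d(P)@Rm.T)+t;x=p[:,:2]/p[:,2:];r2=(x**2).sum(1)
    x=x*(1+float(c['k1'])*r2)[:,None];K=c['intrinsics']
    return np.c_[x[:,0]*K[0,0]+K[0,2],x[:,1]*K[1,1]+K[1,2]]
def crop(fn,x0,y0,x1,y1,s,out):
    im=cv2.imread('pics/'+fn+'.png')[y0:y1,x0:x1];cv2.imwrite('pics/'+out+'.png',cv2.resize(im,None,fx=s,fy=s,interpolation=cv2.INTER_CUBIC))
def st():
    o=arm.get_obs();print('t',round(o['time'],2),'p',np.round(o['position'],4),'q',np.round(o['q'],3),'F',np.round(o['ft_force'],1),'w',round(o['gripper_width'],4))
    return o
def todelta(target,o=None):
    o=o or arm.get_obs();w,x,y,z=o['eef_rot'];Rm=R.from_quat([x,y,z,w]).as_matrix()
    return 100*Rm.T@(np.array(target)-np.array(o['position'])),Rm
E
python3 - <<'E'
from h import *
o=st();print(o['eef_rot'])
for n in('side','top','wrist'):
    c=shot(n,n+'0');print(n,c['intrinsics'].ravel()[[0,2,4,5]],c['k1'],c['rvec'],c['tvec'])
print(todelta([0,0,0])[1])
E
```

```text
pics
t 0.0 p [ 0.2029 -0.5374  0.2136] q [-1.42   0.159  1.598  0.     1.386 -0.21 ] F [ 0.5  0.  -0.7] w 0.092
[ 0.12620666  0.69565646  0.12752272 -0.69560903]
side [544.76820902 318.26958517 544.76820902 247.7694914 ] -0.025583162490005945 [ 0.80150469 -2.42267559  1.22579086] [0.43489002 0.20580433 1.2128023 ]
top [519.58506296 315.87356342 519.58506296 236.66981209] -0.1301504557161971 [ 2.04094416 -2.19338572  0.21904758] [0.04392293 0.54192852 1.15782133]
wrist [402.88157637 315.47434096 402.88157637 240.71364527] -0.017231914767647752 [-2.37119512  1.64013415  0.25149769] [-0.5744886  -0.0323763   0.39406396]
[[-2.21757910e-04  3.53040841e-01 -9.35607886e-01]
 [ 1.40348443e-03 -9.35606877e-01 -3.53040793e-01]
 [-9.99998991e-01 -1.39140069e-03 -2.88009099e-04]]
```

```bash
python3 -m creep --help | head -30; ls
```

```text
h.py
picsinvalid input: not JSON, or not a number
```

View pics/top0.png

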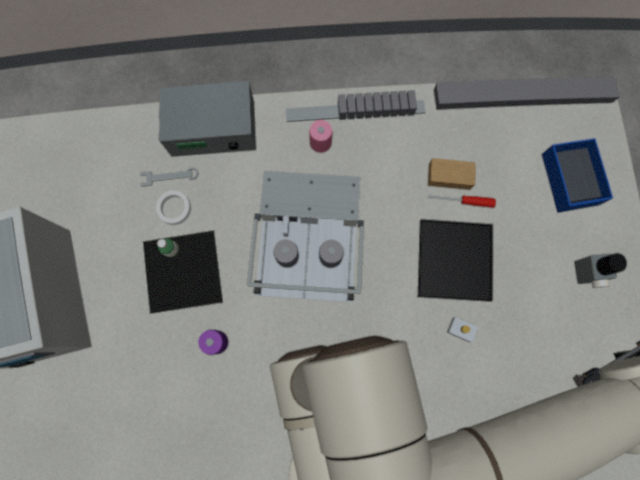

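View pics/side0.png

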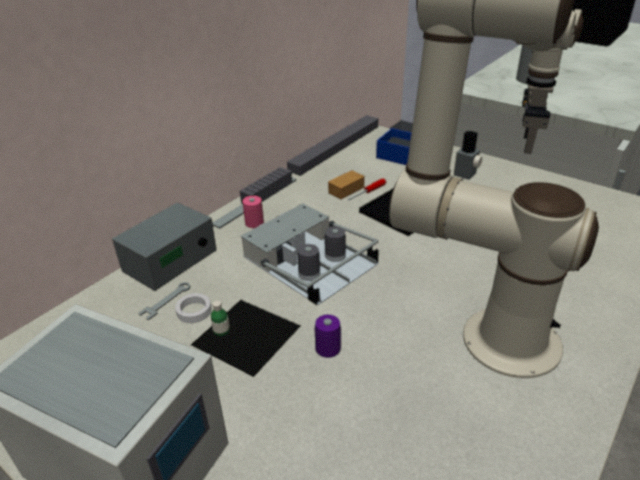

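View pics/wrist0.png

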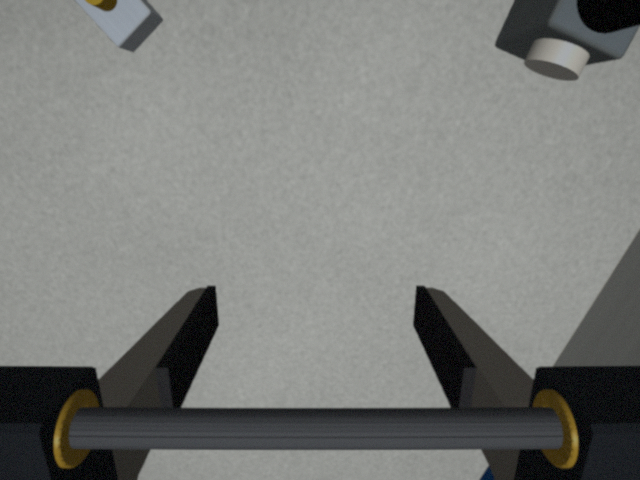

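```bash
python3 - <<'E'
from h import *
crop('top0',235,160,375,310,5,'c1')
crop('top0',410,210,500,340,4,'c2')
crop('side0',230,190,400,310,4.5,'c3')
crop('top0',135,220,235,360,4,'c4')
E
```

```text
(no output)
```

View pics/c1.png

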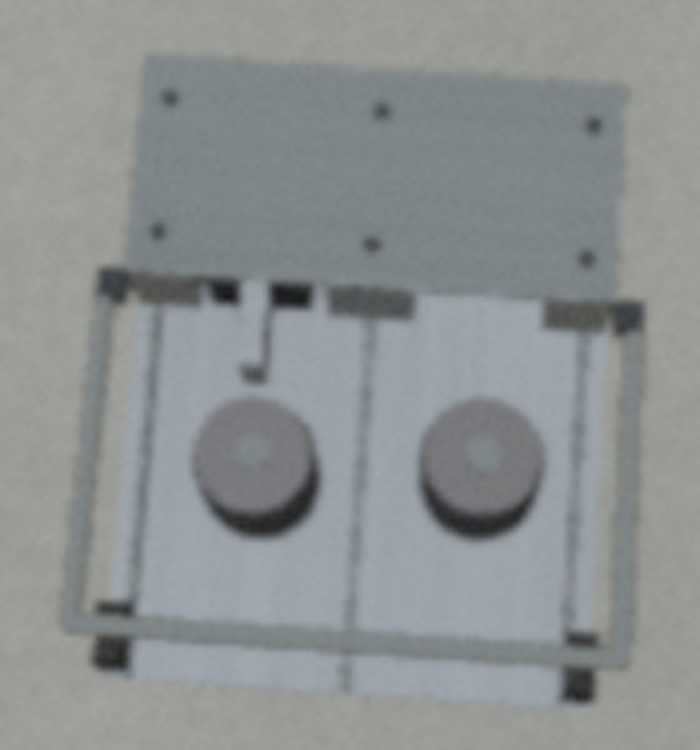

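View pics/c2.png

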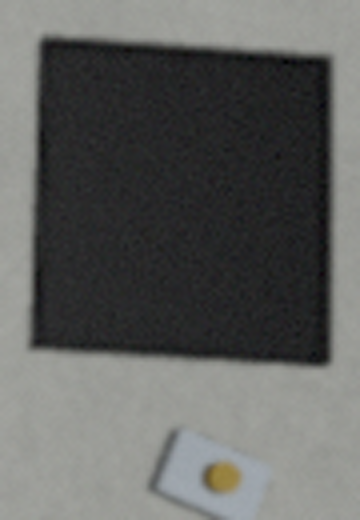

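View pics/c3.png

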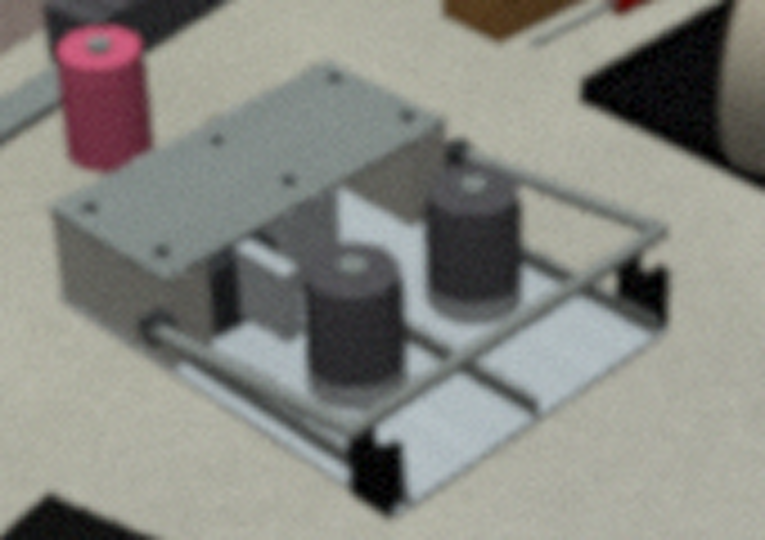

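View pics/c4.png

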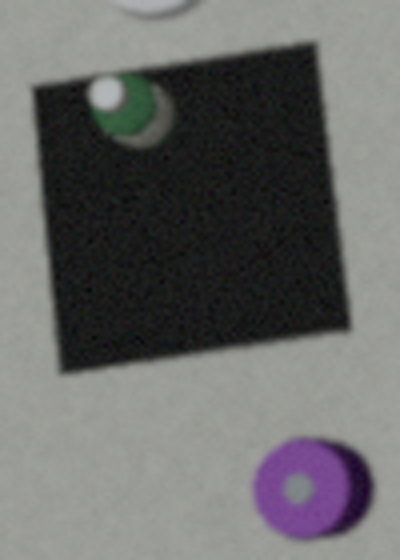

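The top view shows both lanes with a canister each (crop 255,455 and 482,457). The only pull tab is in the left lane (crop 255,340). The right channel looks empty. The tray is on the right and the mat, with the bottle on it, is on the left.

```bash
cat > meas.py <<'E'
from h import *
c=load('top0')
f=lambda x,y,z:at(c,235+x/5-.4,160+y/5-.4,z)
P=[f(*p,.07) for p in [(147,57),(628,85),(613,302),(126,265)]]
print('cover corners',np.round(P,4))
# model: cover x 0..105?, width?
P=np.array(P);yd=(P[0]-P[1]+P[3]-P[2])[:2];yd/=np.linalg.norm(yd)
xd=np.array([yd[1],-yd[0]]);print('widths',np.linalg.norm(P[0]-P[1]),np.linalg.norm(P[3]-P[2]),np.linalg.norm(P[0]-P[3]),np.linalg.norm(P[1]-P[2]))
print('yaw',np.arctan2(xd[1],xd[0]))
print('origin by cover front', (P[2]+P[3])[:2]/2, 'center',P.mean(0))
# floor front corners z 4
F=[f(130,678,.004),f(563,705,.004)];print('floor front',np.round(F,4))
# divider mid
for n,(x,y,z) in dict(can0=(254,457,.078),can0stub=(252,451,.082),can1=(482,457,.078),can1stub=(484,455,.082),bar_l=(68,622,.04),bar_r=(627,657,.04),barmid=(347,641,.04),catchl=(113,610,.044),catchr=(578,642,.044),tabtip=(254,372,.062),div0=(372,318,.017),div1=(345,688,.017)).items(): print(n,np.round(f(x,y,z),4))
g=lambda x,y,z:at(c,410+x/4-.4,210+y/4-.4,z)
T=np.array([g(*p,.018) for p in[(42,39),(331,57),(329,363),(32,347)]]);print('tray',np.round(T,4),T.mean(0))
g=lambda x,y,z:at(c,135+x/4-.4,220+y/4-.4,z)
M=np.array([g(*p,.003) for p in[(33,86),(316,43),(350,328),(61,373)]]);print('mat',np.round(M,4),M.mean(0))
print('bottle',g(107,92,.085),'purple',g(298,489,.08))
E
python3 meas.py
```

```text
cover corners [[ 0.708   0.1164  0.07  ]
 [ 0.6776 -0.1099  0.07  ]
 [ 0.573  -0.0934  0.07  ]
 [ 0.607   0.1312  0.07  ]]
widths 0.22830768567105128 0.22719800716205182 0.10203424575420954 0.10585222810118347
yaw -0.14195272349768664
origin by cover front [0.59001475 0.01889925] center [0.64139227 0.01106809 0.07      ]
floor front [[ 0.4213  0.1459  0.004 ]
 [ 0.3938 -0.059   0.004 ]]
can0 [0.5107 0.0767 0.078 ]
can0stub [0.5128 0.0773 0.082 ]
can1 [ 0.5033 -0.0268  0.078 ]
can1stub [ 0.5034 -0.0276  0.082 ]
bar_l [0.4459 0.1698 0.04  ]
bar_r [ 0.4111 -0.0881  0.04  ]
barmid [0.428  0.0408 0.04  ]
catchl [0.4495 0.1481 0.044 ]
catchr [ 0.4193 -0.0658  0.044 ]
tabtip [0.5536 0.0751 0.062 ]
div0 [0.5857 0.0186 0.017 ]
div1 [0.4082 0.0436 0.017 ]
tray [[ 0.5757 -0.2518  0.018 ]
 [ 0.5519 -0.4299  0.018 ]
 [ 0.3662 -0.4033  0.018 ]
 [ 0.3901 -0.2253  0.018 ]] [ 0.47097051 -0.32757959  0.018     ]
mat [[0.5738 0.4309 0.003 ]
 [0.588  0.2533 0.003 ]
 [0.4124 0.239  0.003 ]
 [0.3965 0.4157 0.003 ]] [0.49265822 0.33474065 0.003     ]
bottle [0.5492163  0.36014609 0.085     ] purple [0.31820846 0.258389   0.08      ]
```

```bash
cat >> h.py <<'E'
YAW=-0.137;ORG=np.array([.590,.0187])
def bay(x,y,z):
    c,s=np.cos(YAW),np.sin(YAW);return np.array([ORG[0]+c*x-s*y,ORG[1]+s*x+c*y,z])
E
python3 - <<'E'
from h import *
import cv2
for n,(x0,y0,s) in dict(side=(230,190,4.5),top=(235,160,5)).items():
    c=load(n+'0')
    for a in (0,.1,.2,.3):
        P=[bay(-.165*np.cos(a),y,.04+.165*np.sin(a)) for y in(.126,0,-.126)]
        print(n,a,np.round((proj(c,P)-[x0,y0])*s+2).tolist())
    im=cv2.imread('pics/%s0.png'%n)
    pts=[bay(*p) for p in [(0,.115,.07),(0,-.115,.07),(.105,.115,.07),(.105,-.115,.07),(-.183,.104,.004),(-.183,-.104,.004),(-.08,.052,.082),(-.08,-.052,.082),(-.165,.11,.044),(-.165,-.11,.044)]]
    H=190 if n=='side' else 160
    big=cv2.resize(im,None,fx=4,fy=4)
    for u,v in proj(c,pts): cv2.circle(big,(int(u*4+2),int(v*4+2)),4,(0,0,255),1)
    x0,y0=(225,190) if n=='side' else (235,160)
    cv2.imwrite('pics/o_%s.png'%n,big[y0*4:y0*4+600,x0*4:x0*4+700])
E
```

```text
side 0 [[362.0, 453.0], [523.0, 347.0], [668.0, 252.0]]
side 0.1 [[360.0, 428.0], [522.0, 323.0], [668.0, 229.0]]
side 0.2 [[356.0, 402.0], [519.0, 298.0], [666.0, 204.0]]
side 0.3 [[350.0, 375.0], [514.0, 272.0], [662.0, 179.0]]
top 0 [[76.0, 626.0], [346.0, 644.0], [618.0, 661.0]]
top 0.1 [[72.0, 620.0], [345.0, 639.0], [620.0, 656.0]]
top 0.2 [[68.0, 611.0], [345.0, 629.0], [624.0, 647.0]]
top 0.3 [[64.0, 598.0], [345.0, 617.0], [627.0, 635.0]]
```

View pics/o_side.png

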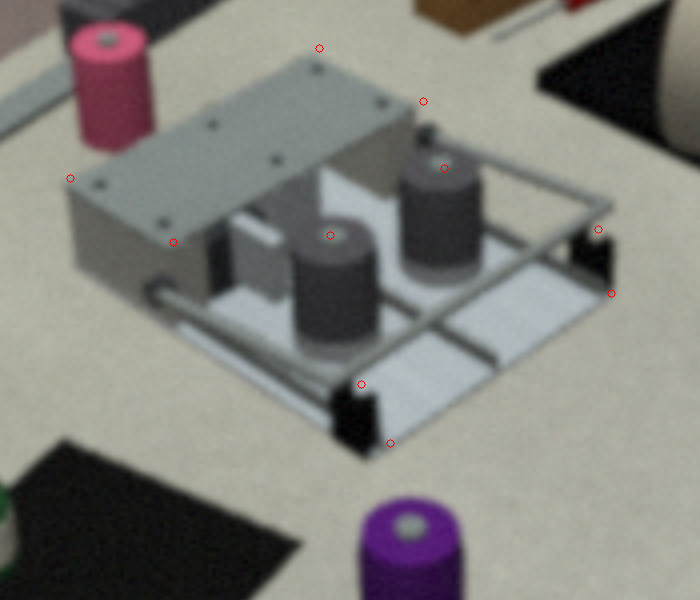

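View pics/o_top.png

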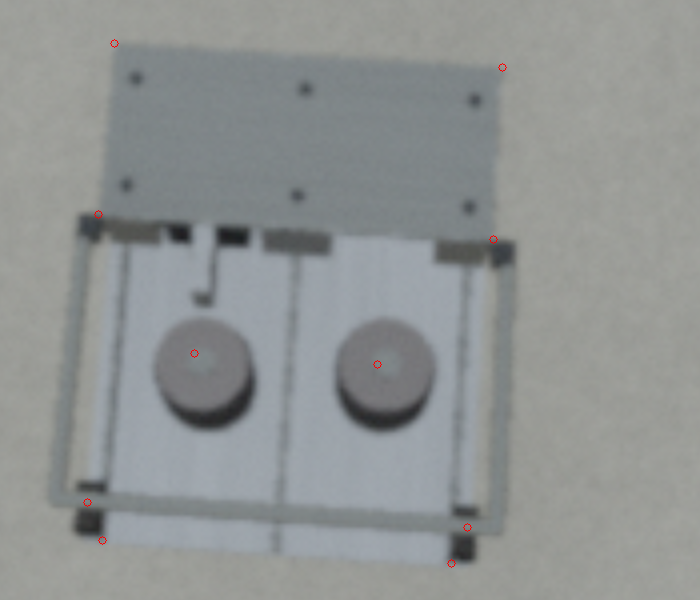

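```bash
cat >> h.py <<'E'
def go(P,jaw=None):
    o=st();d,Rm=todelta(P,o);y=np.arctan2(Rm[1,1],Rm[0,1])
    print('delta cm',np.round(d,2),'dist',round(np.linalg.norm(d),1),'jawang',round(y,4),'axes',np.round(Rm[:,1],3),np.round(Rm[:,2],3))
    if jaw is not None: print('twist',round(-((jaw-y+np.pi)%(2*np.pi)-np.pi),3))
E
python3 - <<'E'
from h import *
c=load('wrist0');Rm=cv2.Rodrigues(c['rvec'])[0];p=-Rm.T@c['tvec']
o=arm.get_obs();T=todelta([0,0,0])[1]
print('cam in tool',T.T@(p-o['position']),'optical in tool',T.T@Rm.T[:,2], 'right',T.T@Rm.T[:,0])
go(bay(-.164,0,.22),-.137)
E
```

```text
cam in tool [-0.17112479  0.00030838 -0.08610333] optical in tool [ 9.54573762e-01 -1.56379285e-04  2.97974679e-01] right [1.02406216e-05 9.99999879e-01 4.92000993e-04]
t 0.15 p [ 0.2029 -0.5375  0.2139] q [-1.42   0.159  1.598 -0.     1.386 -0.21 ] F [ 0.4 -0.7  0. ] w 0.092
delta cm [ -0.54 -46.2  -41.44] dist 62.1 jawang -1.21 axes [ 0.353 -0.936 -0.001] [-0.936 -0.353 -0.   ]
twist -1.073
```

```bash
python3 -m creep '[[-0.3,-2.9,-2.6,-0.067,9.19],[-0.6,-5.8,-5.2,-0.134,9.19],[-0.9,-8.7,-7.8,-0.2,9.19],[-1.2,-11.6,-10.4,-0.27,9.19],[-1.5,-14.5,-13,-0.335,9.19],[-1.5,-17.4,-15.6,-0.4,9.19],[-1.5,-20.3,-18.2,-0.47,9.19],[-1.5,-23.1,-20.7,-0.536,9.19]]'
python3 - <<'E'
from h import *
go(bay(-.164,0,.22),-.137)
E
```

```text
time: 0.82
position: [0.3153, -0.2468, 0.2294]
eef_rot: [0.307, 0.637, 0.307, -0.637]
ft_force: [0.9, -0.5, -0.2]
gripper_width: 0.0919
t 0.82 p [ 0.3153 -0.2468  0.2294] q [-0.968 -0.337  2.03   0.     1.449 -0.297] F [ 0.9 -0.5 -0.2] w 0.0919
delta cm [  0.95  -9.11 -29.53] dist 30.9 jawang -0.6711 axes [ 0.783 -0.622  0.   ] [-0.622 -0.783 -0.   ]
twist -0.534
```

```bash
python3 -m creep '[[0,-1.2,-3.7,-0.067,9.19],[0,-2.3,-7.4,-0.134,9.19],[0,-3.4,-11.1,-0.2,9.19],[0,-4.6,-14.8,-0.27,9.19],[0,-5.7,-18.5,-0.335,9.19],[0,-6.8,-22.2,-0.4,9.19],[0,-8,-25.9,-0.47,9.19],[0,-9.1,-29.5,-0.534,9.19]]'
python3 - <<'E'
from h import *
c=shot('wrist','wrist1');shot('top','top1');shot('side','side1')
go(bay(-.164,0,.06),-.137)
print(proj(c,[bay(-.165*np.cos(a),0,.04+.165*np.sin(a)) for a in(0,.1,.2)]))
E
```

```text
time: 1.48
position: [0.4282, 0.0407, 0.2296]
eef_rot: [0.465, 0.533, 0.465, -0.533]
ft_force: [0.7, -1.3, 0.6]
gripper_width: 0.092
t 1.63 p [0.428  0.0407 0.2293] q [-0.188 -0.246  1.959 -0.     1.43  -0.053] F [-0.4 -0.5  0.4] w 0.0919
delta cm [16.93 -0.04 -0.03] dist 16.9 jawang -0.1347 axes [ 0.991 -0.134 -0.001] [-0.134 -0.991 -0.   ]
twist 0.002
[[312.034888   211.66047953]
 [312.83127194 215.962793  ]
 [315.65524763 220.61668228]]
```

View pics/wrist1.png

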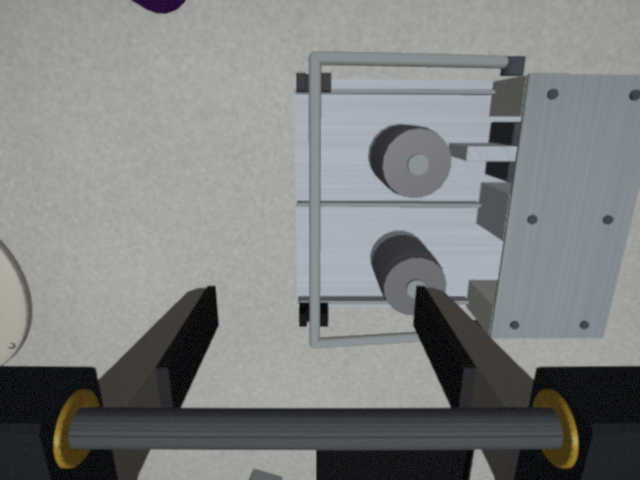

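View pics/side1.png

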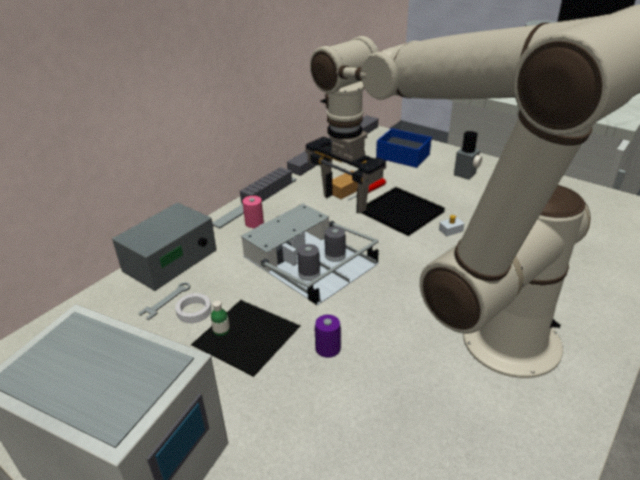

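```bash
python3 - <<'E'
from h import *
c=load('wrist1')
for a in (0,.1,.2): print(a,np.round(proj(c,[bay(-.165*np.cos(a),y,.04+.165*np.sin(a)) for y in(.126,0,-.126)])).tolist())
N=dict(cov=(0,.115,.07),covR=(0,-.115,.07),fl=(-.183,.104,.004),fr=(-.183,-.104,.004),div=(-.183,0,.017),c0=(-.08,.052,.086),c1=(-.08,-.052,.086))
for k,v in N.items(): print(k,np.round(proj(c,[bay(*v)])).tolist())
crop('wrist1',280,40,530,350,2.2,'w1c')
E
```

```text
0 [[312.0, 63.0], [312.0, 212.0], [312.0, 333.0]]
0.1 [[313.0, 61.0], [313.0, 216.0], [313.0, 342.0]]
0.2 [[316.0, 58.0], [316.0, 221.0], [316.0, 351.0]]
cov [[526.0, 75.0]]
covR [[488.0, 339.0]]
fl [[293.0, 93.0]]
fr [[296.0, 298.0]]
div [[294.0, 206.0]]
c0 [[422.0, 160.0]]
c1 [[412.0, 284.0]]
```

View pics/w1c.png

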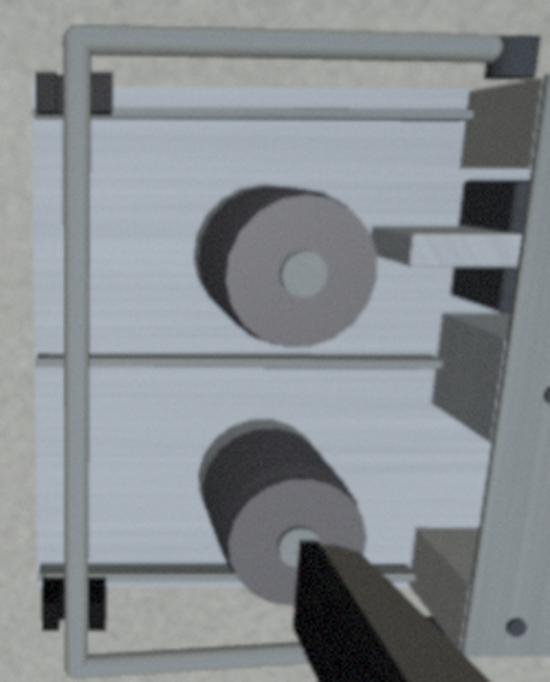

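```bash
python3 -m creep '[[3,0,0,0,6],[6,0,0,0,6],[9,0,0,0,6],[12,0,0,0,6],[14.5,0,0,0,6],[16.5,0,0,0,6],[18,0,0,0,6],[18.5,0,0,0,6]]'; python3 -m creep '[[0,0,0,0,6],[0,0,0,0,2.5],[0,0,0,0,1.6],[0,0,0,0,1.2],[0,0,0,0,0.6],[0,0,0,0,0.6],[0,0,0,0,0.6],[0,0,0,0,0.6]]'
python3 - <<'E'
from h import *
c=shot('side','side2');st()
crop('side2',230,150,430,310,3.8,'s2c')
E
```

```text
time: 2.3
position: [0.4257, 0.0376, 0.0421]
eef_rot: [-0.462, -0.533, -0.464, 0.536]
ft_force: [-0.7, -0.8, 0.7]
gripper_width: 0.0601
time: 2.97
position: [0.4282, 0.0385, 0.0448]
eef_rot: [0.464, 0.534, 0.464, -0.534]
ft_force: [-0.8, 0.2, 0.2]
gripper_width: 0.0155
t 3.02 p [0.428  0.0386 0.0447] q [-0.193 -0.003  2.135 -0.     1.009 -0.053] F [-9.4  1.1  3.3] w 0.0114
```

View pics/s2c.png

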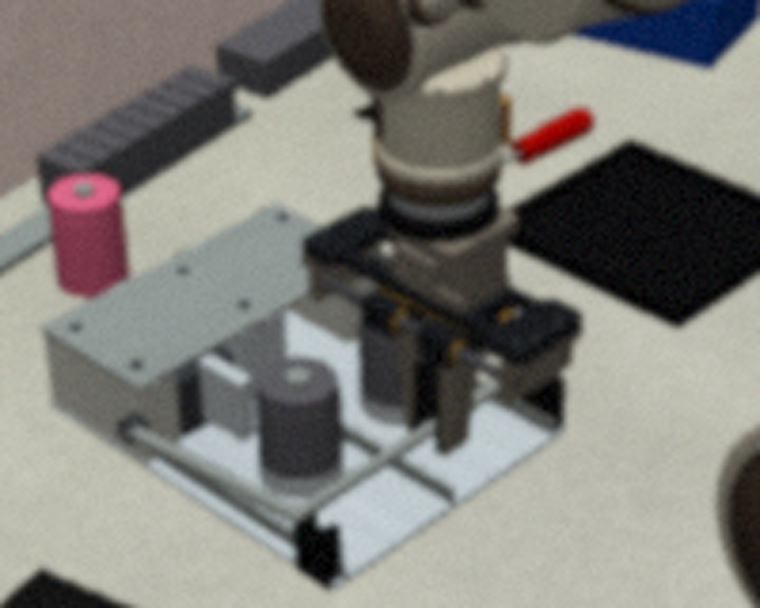

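```bash
python3 -m creep '[[0,0,0,0,0.5],[0,0,0,0,0.5],[-0.65,0.12,0,0,0.5],[-1.3,0.25,0,0,0.5],[-1.95,0.42,0,0,0.5],[-2.6,0.6,0,0,0.5],[-3.2,0.82,0,0,0.5],[-3.8,1.05,0,0,0.5]]'; python3 - <<'E'
from h import *
st();c=shot('side','side3');crop('side3',230,150,430,310,3.8,'s3c')
E
```

```text
time: 3.68
position: [0.4354, 0.0376, 0.082]
eef_rot: [-0.462, -0.532, -0.466, 0.535]
ft_force: [-9.4, 0.9, -2.2]
gripper_width: 0.009
t 3.68 p [0.4354 0.0376 0.082 ] q [-1.910e-01 -4.500e-02  2.089e+00 -1.000e-03  1.105e+00 -5.200e-02] F [-9.4  0.9 -2.2] w 0.009
```

View pics/s3c.png

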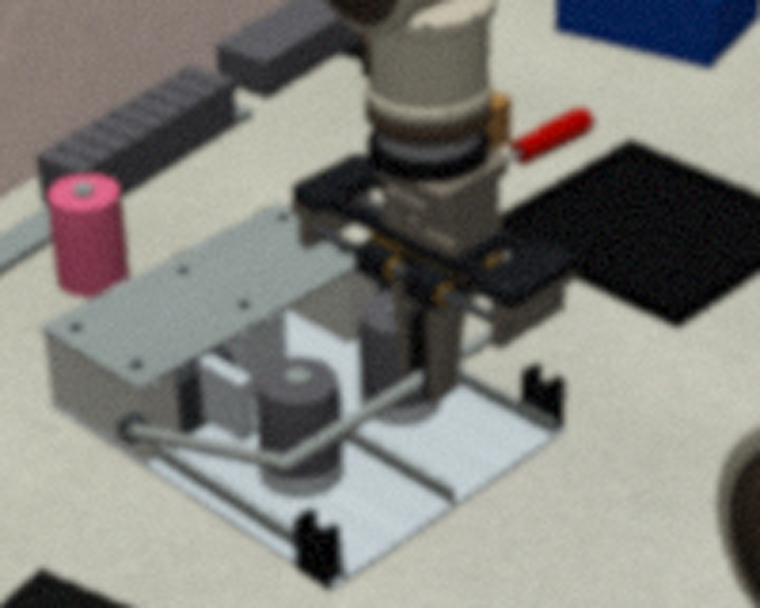

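```bash
python3 -m creep '[[-1.2,0.48,0,0,0.5],[-2.35,1.1,0,0,0.5],[-3.45,1.83,0,0,0.5],[-4.5,2.65,0,0,0.5],[-5.45,3.55,0,0,0.5],[-6.35,4.5,0,0,0.5],[-7.15,5.55,0,0,0.5],[-7.9,6.67,0,0,0.5]]';  python3 -m creep '[[-0.63,1.16,0,0,0.5],[-1.17,2.36,0,0,0.5],[-1.61,3.6,0,0,0.5],[-1.95,4.9,0,0,0.5],[-2.2,6.2,0,0,0.5],[-2.32,7.5,0,0,0.5],[-2.35,8.8,0,0,0.5],[-2.27,10.1,0,0,0.5]]';python3 - <<'E'
from h import *
o=st();c=shot('side','side4');crop('side4',230,120,430,280,3.8,'s4c')
p=np.array(o['position'])[:2]-ORG;print('bay x',p@[np.cos(YAW),np.sin(YAW)],'y',p@[-np.sin(YAW),np.cos(YAW)])
E
```

```text
time: 4.4
position: [0.4995, 0.0287, 0.1654]
eef_rot: [-0.461, -0.53, -0.468, 0.537]
ft_force: [-28.2, 3.0, 34.2]
gripper_width: 0.0089
time: 5.07
position: [0.6073, 0.0136, 0.1886]
eef_rot: [0.465, 0.535, 0.462, -0.532]
ft_force: [-2.4, 1.4, 7.0]
gripper_width: 0.0091
t 5.07 p [0.6073 0.0136 0.1886] q [-1.770e-01  2.550e-01  1.537e+00  1.000e-03  1.343e+00 -3.700e-02] F [-2.4  1.4  7. ] w 0.0091
bay x 0.017786111337168148 y -0.0026922202439465287
```

View pics/s4c.png

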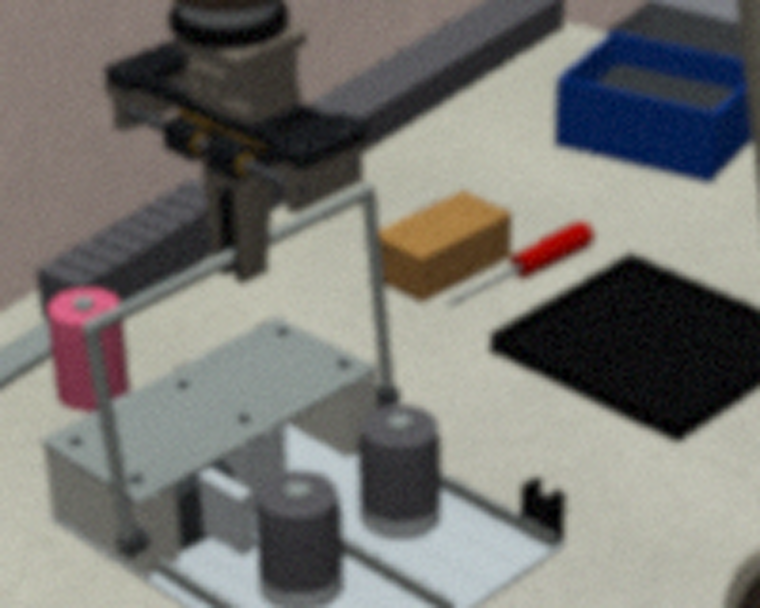

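```bash
python3 -m creep '[[0.1,0.65,0,0,0.5],[0.18,1.3,0,0,0.5],[0.3,1.95,0,0,0.5],[0.47,2.6,0,0,0.5],[0.66,3.25,0,0,0.5],[0.87,3.87,0,0,0.5],[1.1,4.5,0,0,0.5],[1.35,5.1,0,0,0.5]]';  python3 -m creep '[[0.15,0.3,0,0,0.5],[0.3,0.55,0,0,0.5],[0.3,0.55,0,0,0.5],[0.3,0.55,0,0,2],[0.3,0.55,0,0,4],[0.3,0.55,0,0,5],[0.3,0.55,0,0,5],[-1,0.55,0,0,5]]';python3 - <<'E'
from h import *
o=st();c=shot('side','side5');crop('side5',230,120,430,280,3.8,'s5c')
go(bay(-.0865,.0466,.20),1.434)
E
```

```text
time: 5.78
position: [0.6571, 0.0066, 0.1733]
eef_rot: [0.465, 0.535, 0.463, -0.532]
ft_force: [-1.1, 1.9, 5.4]
gripper_width: 0.0091
time: 6.45
position: [0.6584, 0.0059, 0.1777]
eef_rot: [-0.462, -0.532, -0.465, 0.535]
ft_force: [-0.3, -0.8, -1.2]
gripper_width: 0.04
t 6.45 p [0.6584 0.0059 0.1777] q [-0.174  0.403  1.374 -0.     1.371 -0.034] F [-0.3 -0.8 -1.2] w 0.04
t 6.5 p [0.6608 0.0056 0.1829] q [-0.174  0.399  1.369 -0.     1.373 -0.034] F [1.3 0.6 1.6] w 0.0444
delta cm [ -1.72 -15.85  -4.94] dist 16.7 jawang -0.1401 axes [ 0.99  -0.14   0.001] [-0.14 -0.99  0.  ]
twist -1.574
```

View pics/s5c.png

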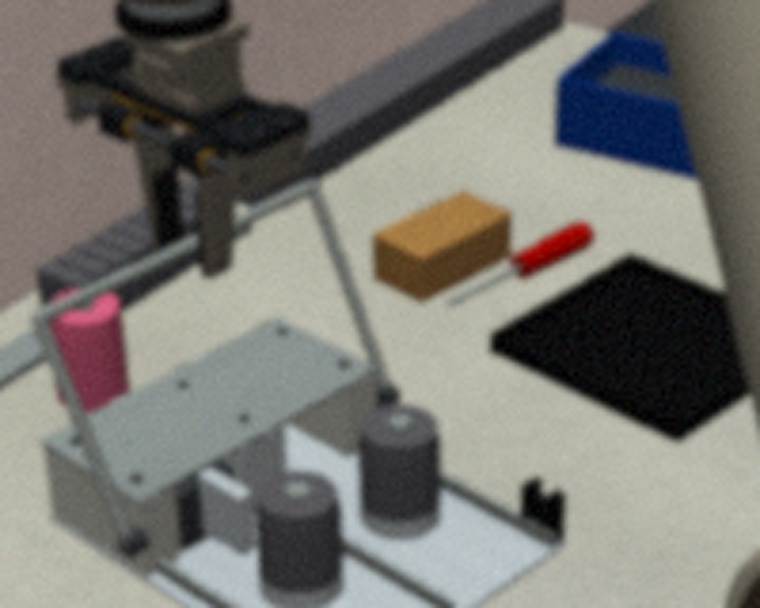

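```bash
python3 -m creep '[[-3.5,0,0,0,5],[-7,0,0,0,5],[-9.7,0,0,-0.1,9.19],[-9.7,-3,-1,-0.2,9.19],[-9.7,-6,-2,-0.32,9.19],[-9.7,-9,-3,-0.44,9.19],[-9.7,-12,-4,-0.56,9.19],[-9.7,-15.8,-4.9,-0.68,9.19]]';  python3 -m creep '[[0,0,0,-0.112,9.19],[0,0,0,-0.224,9.19],[0,0,0,-0.336,9.19],[0,0,0,-0.448,9.19],[0,0,0,-0.56,9.19],[0,0,0,-0.672,9.19],[0,0,0,-0.784,9.19],[0,0,0,-0.893,9.19]]';python3 - <<'E'
from h import *
c=shot('wrist','wrist6')
go(bay(-.0865,.0466,.036),1.434)
for p in [(-.0865,.0466,.086),(-.08,-.052,.086),(-.044,.051,.062),(-.183,.104,.004),(-.183,-.104,.004),(-.183,0,.017)]:print(proj(c,[bay(*p)]))
E
```

```text
time: 7.17
position: [0.5104, 0.0767, 0.2787]
eef_rot: [0.617, 0.347, 0.616, -0.346]
ft_force: [-0.2, 1.4, 0.5]
gripper_width: 0.088
time: 7.83
position: [0.5111, 0.0763, 0.2789]
eef_rot: [0.706, 0.047, 0.705, -0.047]
ft_force: [-0.1, 0.4, -0.8]
gripper_width: 0.092
t 7.88 p [0.5112 0.0763 0.2789] q [-0.086 -0.033  1.671 -0.     1.502 -1.529] F [-0.4 -0.4 -0.1] w 0.092
delta cm [24.29  0.04 -0.1 ] dist 24.3 jawang 1.4432 axes [ 0.127  0.992 -0.   ] [ 0.992 -0.127  0.002]
twist 0.009
[[315.58047862 208.39793505]]
[[209.4985208  214.83291928]]
[[319.74173287 244.16137552]]
[[370.68422672 101.24525877]]
[[172.57668519 100.62564819]]
[[270.18694581 100.38399938]]
```

View pics/wrist6.png

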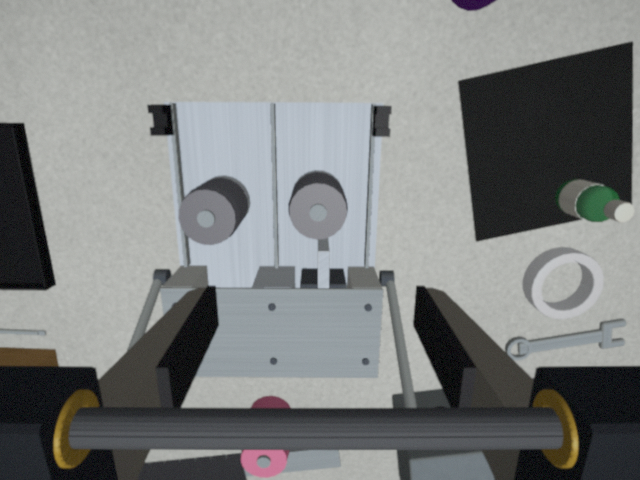

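```bash
python3 -m creep '[[4,0.1,0.2,0.009,9.19],[8,0.1,0.2,0.009,9.19],[12,0.1,0.2,0.009,9.19],[16,0.1,0.2,0.009,9.19],[19,0.1,0.2,0.009,9.19],[22,0.1,0.2,0.009,9.19],[23.7,0.1,0.2,0.009,9.19],[24.2,0.1,0.2,0.009,9.19]]';  python3 -m creep '[[0,0,0,0,9],[0,0,0,0,7.5],[0,0,0,0,6.5],[0,0,0,0,5.3],[0,0,0,0,5.3],[0,0,0,0,5.3],[0,0,0,0,5.3],[0,0,0,0,5.3]]';python3 - <<'E'
from h import *
st();c=shot('side','side7');crop('side7',230,150,430,310,3.8,'s7c')
E
```

```text
time: 8.55
position: [0.5107, 0.0772, 0.033]
eef_rot: [0.703, 0.053, 0.707, -0.053]
ft_force: [0.5, 0.8, 0.7]
gripper_width: 0.0919
time: 9.22
position: [0.5138, 0.0773, 0.0368]
eef_rot: [0.706, 0.052, 0.705, -0.052]
ft_force: [-0.6, 2.1, 4.9]
gripper_width: 0.0569
t 9.22 p [0.5138 0.0773 0.0368] q [-8.400e-02  2.330e-01  1.893e+00  1.000e-03  1.013e+00 -1.508e+00] F [-0.6  2.1  4.9] w 0.0569
```

View pics/s7c.png

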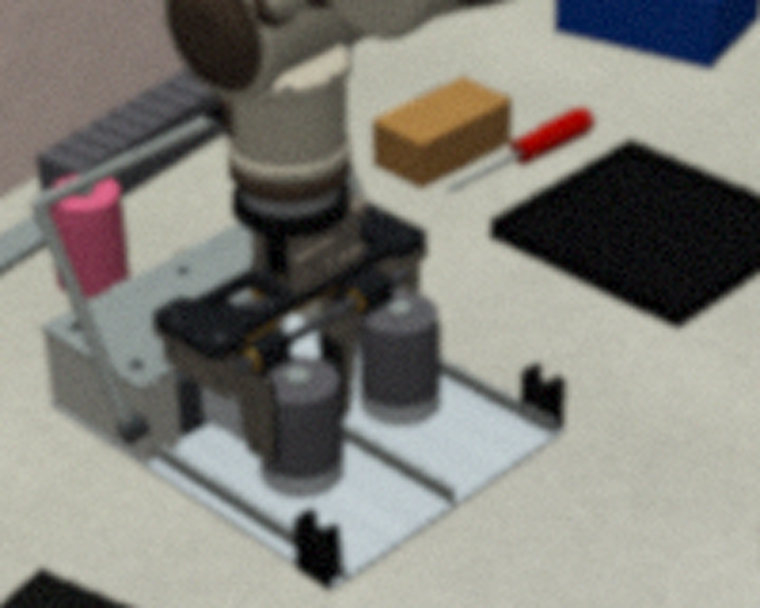

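```bash
python3 -m creep '[[-1.5,0,0,0,5],[-4,0,0,0,5],[-7,0,0,0,5],[-9.5,1.5,-0.5,0,5],[-10,4.5,-1.7,0,5],[-10,8,-3,0,5],[-10,11.5,-4.4,0,5],[-10,15,-5.8,0,5]]';  python3 -m creep '[[0,3,-1.2,0,5],[0,5.5,-2.1,0,5],[0,6.8,-2.6,0,5],[1.5,6.8,-2.6,0,5],[4.5,6.8,-2.6,0,5],[7,6.8,-2.6,0,5],[8.8,6.8,-2.6,0,5],[9.3,6.8,-2.6,0,5]]';python3 - <<'E'
from h import *
st();c=shot('side','side8');crop('side8',160,230,360,390,3.8,'s8c')
E
```

```text
time: 9.93
position: [0.476, 0.2348, 0.1347]
eef_rot: [0.704, 0.052, 0.706, -0.053]
ft_force: [0.1, -0.3, -4.1]
gripper_width: 0.0573
time: 10.6
position: [0.4576, 0.3032, 0.0377]
eef_rot: [0.702, 0.05, 0.708, -0.053]
ft_force: [-1.3, -1.2, -4.1]
gripper_width: 0.0569
t 10.6 p [0.4576 0.3032 0.0377] q [ 3.650e-01  3.080e-01  1.798e+00 -1.000e-03  1.045e+00 -1.059e+00] F [-1.3 -1.2 -4.1] w 0.0569
```

View pics/s8c.png

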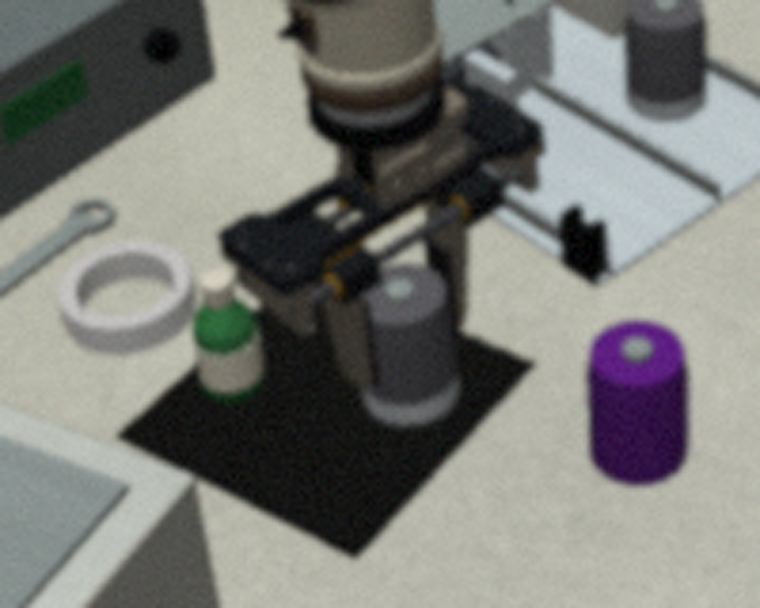

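```bash
python3 -m creep '[[0,0,0,0,5],[0.05,0,0,0,5],[0.1,0,0,0,5],[0.15,0,0,0,5],[0.15,0,0,0,5],[0.15,0,0,0,5],[0.15,0,0,0,5],[0.15,0,0,0,5]]'
```

```text
time: 11.32
position: [0.4619, 0.305, 0.0415]
eef_rot: [0.705, 0.052, 0.705, -0.052]
ft_force: [-0.1, 0.8, -4.1]
gripper_width: 0.0573
```

```bash
python3 -m creep '[[0.1,0,0,0,5],[0.2,0,0,0,5],[0.3,0,0,0,5],[0.4,0,0,0,5],[0.5,0,0,0,5],[0.5,0,0,0,5],[0.5,0,0,0,5],[0.5,0,0,0,5]]'
```

```text
time: 11.98
position: [0.4618, 0.305, 0.0363]
eef_rot: [0.705, 0.052, 0.705, -0.052]
ft_force: [0.9, -0.5, -4.2]
gripper_width: 0.0569
```

```bash
python3 -m creep '[[0.05,0,0,0,5],[0.1,0,0,0,5],[0.15,0,0,0,5],[0.2,0,0,0,5],[0.2,0,0,0,5],[0.2,0,0,0,5],[0.2,0,0,0,5],[0.2,0,0,0,5]]'
```

```text
time: 12.65
position: [0.462, 0.3051, 0.0358]
eef_rot: [0.705, 0.052, 0.705, -0.052]
ft_force: [-5.3, -1.8, 8.6]
gripper_width: 0.0571
```

```bash
python3 -m creep '[[-0.1,0,0,0,6.5],[-0.1,0,0,0,7.5],[-0.1,0,0,0,9.19],[-0.1,0,0,0,9.19],[-3,0,0,0,9.19],[-7,0,0,0,9.19],[-11,0,0,0,9.19],[-15,0,0,0,9.19]]';python3 - <<'E'
from h import *
go(bay(-.06,.053,.19),1.434)
shot('top','top9');crop('top9',135,160,375,340,3.2,'t9c')
E
```

```text
time: 13.32
position: [0.4614, 0.3048, 0.1857]
eef_rot: [0.705, 0.052, 0.705, -0.052]
ft_force: [1.2, -0.2, 0.2]
gripper_width: 0.0921
t 13.32 p [0.4614 0.3048 0.1857] q [ 0.365  0.125  1.692  0.     1.325 -1.059] F [ 1.2 -0.2  0.2] w 0.0921
delta cm [ -0.43 -21.18  10.86] dist 23.8 jawang 1.424 axes [ 0.146  0.989 -0.   ] [ 0.989 -0.146 -0.001]
twist -0.01
```

View pics/t9c.png

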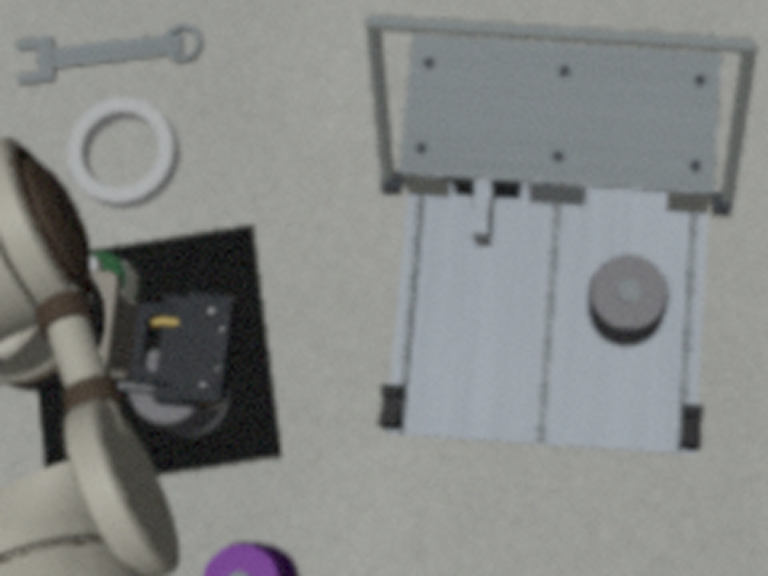

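```bash
python3 -m creep '[[-0.4,-2.6,1.3,0,9.19],[-0.4,-5.3,2.7,0,9.19],[-0.4,-8,4.1,0,9.19],[-0.4,-10.6,5.4,0,6],[-0.4,-13.2,6.8,-0.01,6],[-0.4,-15.9,8.1,-0.01,6],[-0.4,-18.6,9.5,-0.01,6],[-0.4,-21.2,10.9,-0.01,6]]';python3 - <<'E'
from h import *
c=shot('wrist','w10')
go(bay(-.027,.053,.026),1.434)
for y in(.047,.053,.059):print(proj(c,[bay(-.044,y,.062),bay(-.037,y,.062),bay(-.004,y,.062)]).round().tolist())
crop('w10',200,140,440,320,3.2,'w10c')
E
```

```text
time: 14.03
position: [0.539, 0.0778, 0.1881]
eef_rot: [0.706, 0.048, 0.705, -0.048]
ft_force: [0.8, 0.5, -0.5]
gripper_width: 0.0613
t 14.08 p [0.5408 0.0731 0.1882] q [-0.085  0.103  1.711 -0.003  1.325 -1.515] F [ 0.8 -3.9  1.1] w 0.0603
delta cm [16.23  0.64  2.88] dist 16.5 jawang 1.4306 axes [ 0.14   0.99  -0.003] [ 0.99  -0.14   0.002]
twist -0.003
[[309.0, 247.0], [309.0, 255.0], [310.0, 294.0]]
[[317.0, 247.0], [317.0, 255.0], [317.0, 294.0]]
[[325.0, 247.0], [325.0, 255.0], [324.0, 294.0]]
```

View pics/w10c.png

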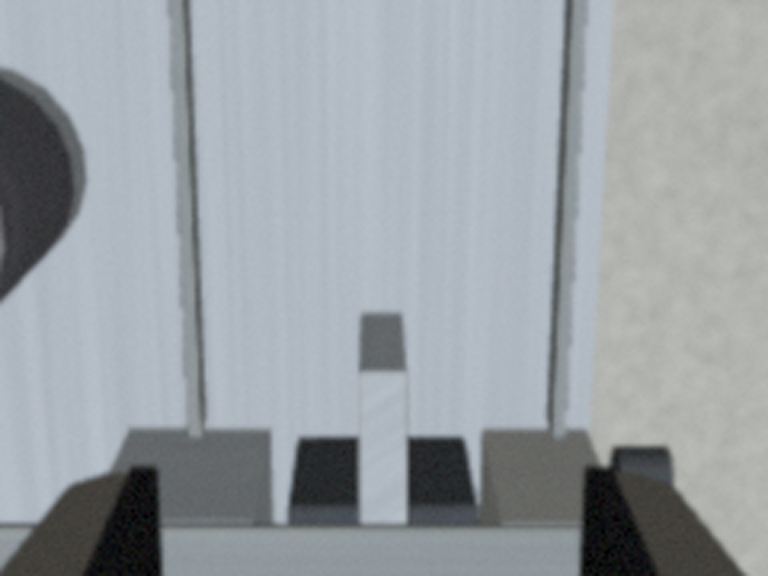

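```bash
python3 -m creep '[[4,0,1,0,6],[6,0,2,0,6],[6,0,2,0,6],[6,0,2,0,6],[6,0,2,0,6],[6,0,2,0,6],[6,0,2,0,6],[6,0,2,0,6]]';python3 - <<'E'
from h import *
c=shot('wrist','w11')
go(bay(-.024,.053,.026),1.434)
for y in(.047,.053,.059):print(proj(c,[bay(-.044,y,.062),bay(-.037,y,.062),bay(-.004,y,.062)]).round().tolist())
crop('w11',200,140,440,320,3.2,'w11c')
E
```

```text
time: 14.75
position: [0.559, 0.0768, 0.1297]
eef_rot: [0.706, 0.048, 0.705, -0.048]
ft_force: [0.7, -0.2, -0.2]
gripper_width: 0.0601
t 14.8 p [0.5589 0.0768 0.1294] q [-0.078  0.209  1.714 -0.     1.217 -1.512] F [-0.5 -0.5 -0.2] w 0.0601
delta cm [10.35 -0.03  1.46] dist 10.4 jawang 1.4344 axes [0.136 0.991 0.   ] [ 0.991 -0.136  0.002]
twist 0.0
[[305.0, 246.0], [305.0, 256.0], [305.0, 304.0]]
[[315.0, 246.0], [315.0, 256.0], [315.0, 304.0]]
[[324.0, 246.0], [324.0, 256.0], [324.0, 304.0]]
```

View pics/w11c.png

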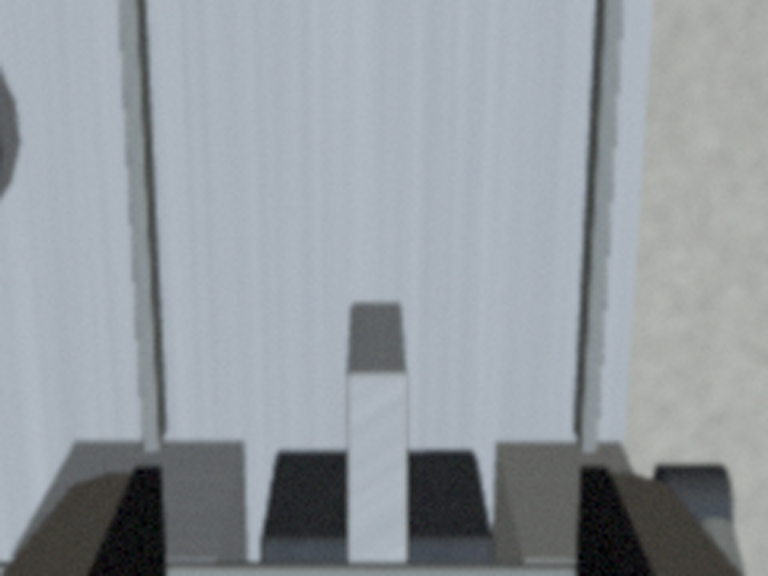

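```bash
python3 -m creep '[[1,0.15,0.8,0,4],[3,0.15,1.6,0,4],[5.5,0.15,1.6,0,4],[8,0.15,1.6,0,4],[9.5,0.15,1.6,0,4],[10.3,0.15,1.6,0,4],[10.3,0.15,1.6,0,4],[10.3,0.15,1.6,0,4]]';python3 -m creep '[[0,0,0,0,3],[0,0,0,0,2],[0,0,0,0,1.2],[0,0,0,0,0.6],[0,0,0,0,0.6],[0,0,0,0,0.6],[0,0,0,0,0.6],[0,0,0,0,0.6]]';python3 - <<'E'
from h import *
go(bay(-.123,.0548,.026),1.434)
shot('side','s12');crop('s12',230,150,430,310,3.8,'s12c')
E
```

```text
time: 15.47
position: [0.5749, 0.0759, 0.026]
eef_rot: [0.706, 0.048, 0.705, -0.048]
ft_force: [0.7, -0.1, -1.3]
gripper_width: 0.0401
time: 16.13
position: [0.575, 0.0759, 0.026]
eef_rot: [0.706, 0.048, 0.705, -0.048]
ft_force: [-2.2, 0.5, 5.2]
gripper_width: 0.0119
t 16.13 p [0.575  0.0759 0.026 ] q [-0.077  0.388  1.721  0.     1.032 -1.511] F [-2.2  0.5  5.2] w 0.0119
delta cm [-1.000e-02  2.000e-02 -1.003e+01] dist 10.0 jawang 1.4341 axes [0.136 0.991 0.   ] [ 0.991 -0.136  0.001]
twist 0.0
```

View pics/s12c.png

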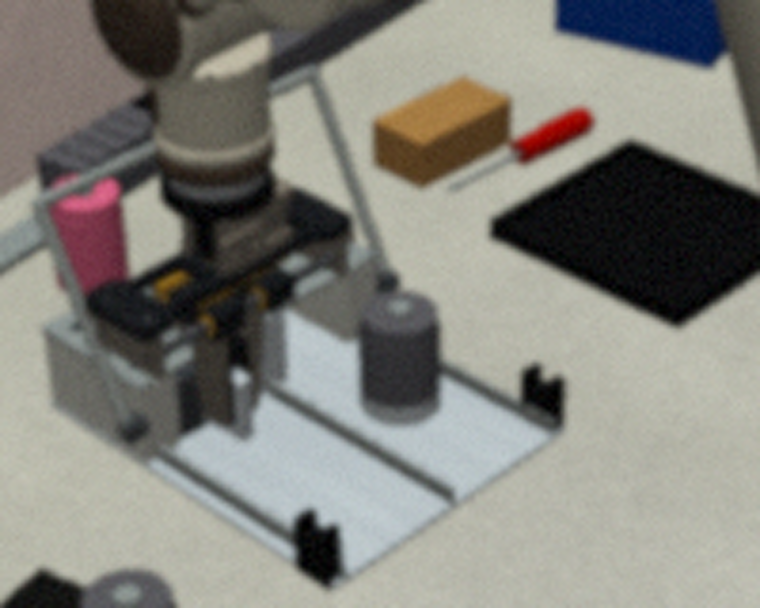

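```bash
python3 -m creep '[[0,0,-0.3,0,0.6],[0,0,-1,0,0.6],[0,0,-2,0,0.6],[0,0,-3,0,0.6],[0,0,-4,0,0.6],[0,0,-5,0,0.6],[0,0,-6,0,0.6],[0,0,-7,0,0.6]]';python3 -m creep '[[0,0,-1,0,0.6],[0,0,-2,0,0.6],[0,0,-3,0,0.6],[0,0,-4,0,0.6],[0,0,-4.7,0,0.6],[0,0,-5.2,0,0.6],[0,0,-5.2,0,0.6],[0,0,-5.2,0,0.6]]';python3 - <<'E'
from h import *
go(bay(-.069,.0548,.15),1.434)
shot('side','s13');crop('s13',230,150,430,310,3.8,'s13c')
E
```

```text
time: 16.85
position: [0.5057, 0.0853, 0.0259]
eef_rot: [0.707, 0.048, 0.704, -0.048]
ft_force: [3.4, -0.7, 2.1]
gripper_width: 0.0119
time: 17.52
position: [0.4535, 0.0926, 0.0259]
eef_rot: [0.705, 0.048, 0.705, -0.048]
ft_force: [-0.4, 0.0, 8.8]
gripper_width: 0.0119
t 17.52 p [0.4535 0.0926 0.0259] q [-0.061  0.12   2.052  0.     0.97  -1.495] F [-0.4  0.   8.8] w 0.0119
delta cm [-12.41   0.02   7.63] dist 14.6 jawang 1.434 axes [0.136 0.991 0.   ] [ 0.991 -0.136  0.   ]
twist 0.0
```

View pics/s13c.png

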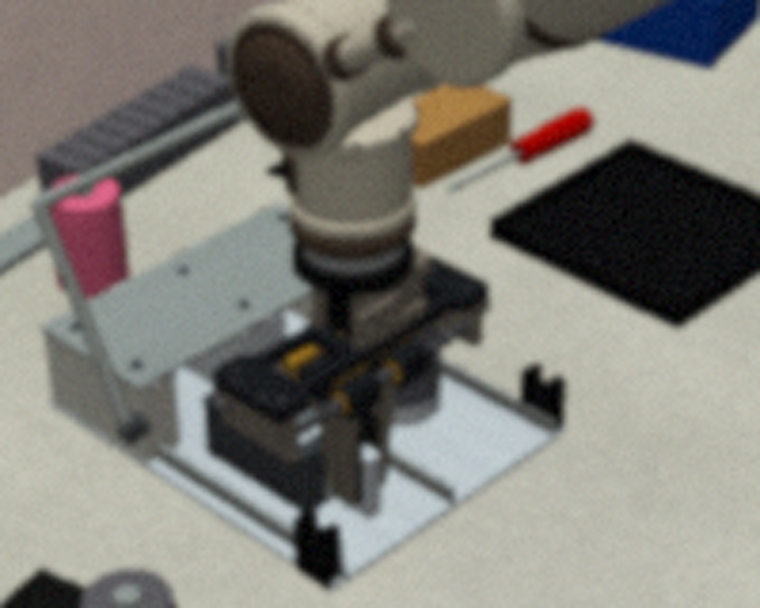

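```bash
python3 -m creep '[[0,0,0,0,2],[0,0,0,0,3.5],[0,0,0,0,3.5],[-2,0,0,0,3.5],[-5.5,0,0,0,3.5],[-9,0,0,0,7],[-12,0,2.5,0,9.19],[-12.4,0,6,0,9.19]]';python3 -m creep '[[0,0,1.6,0,9.19],[0,0,1.6,0,9.19],[0,0,1.6,0,9.19],[0,0,1.6,0,9.19],[0,0,1.6,0,9.19],[0,0,1.6,0,9.19],[0,0,1.6,0,9.19],[0,0,1.6,0,9.19]]';python3 - <<'E'
from h import *
go(bay(-.067,.0548,.022),1.434)
c=shot('wrist','w14')
for y in(.03,.055,.08):print(proj(c,[bay(-.157,y,.062),bay(-.117,y,.054),bay(-.017,y,.054)]).round().tolist())
E
```

```text
time: 18.23
position: [0.5149, 0.0848, 0.1547]
eef_rot: [0.708, 0.048, 0.703, -0.048]
ft_force: [0.5, -1.3, 0.7]
gripper_width: 0.0528
time: 18.9
position: [0.5284, 0.0823, 0.1492]
eef_rot: [0.705, 0.048, 0.706, -0.048]
ft_force: [0.1, -0.7, 0.5]
gripper_width: 0.0921
t 18.9 p [0.5284 0.0823 0.1492] q [-0.072  0.115  1.779 -0.     1.248 -1.506] F [ 0.1 -0.7  0.5] w 0.0921
delta cm [12.72  0.02  0.27] dist 12.7 jawang 1.4342 axes [ 0.136  0.991 -0.   ] [ 0.991 -0.136 -0.   ]
twist 0.0
[[275.0, 108.0], [278.0, 172.0], [282.0, 310.0]]
[[316.0, 108.0], [316.0, 172.0], [316.0, 310.0]]
[[357.0, 108.0], [354.0, 172.0], [350.0, 310.0]]
```

View pics/w14.png

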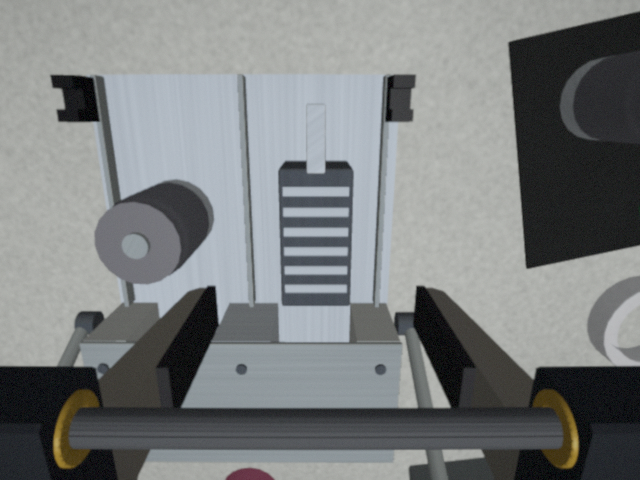

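```bash
python3 -m creep '[[2,0,0.1,0,9.19],[5,0,0.1,0,9.19],[8,0,0.1,0,9.19],[10.5,0,0.1,0,9.19],[12,0,0.1,0,9.19],[12.6,0,0.1,0,9.19],[12.6,0,0.1,0,9.19],[12.6,0,0.1,0,9]]';python3 -m creep '[[0,0,0,0,7],[0,0,0,0,6],[0,0,0,0,5],[0,0,0,0,4.5],[0,0,0,0,4.5],[0,0,0,0,4.5],[0,0,0,0,4.5],[0,0,0,0,4.5]]';python3 - <<'E'
from h import *
go(bay(-.067,.0548,.022),1.434)
E
```

```text
time: 19.62
position: [0.5305, 0.082, 0.0241]
eef_rot: [0.706, 0.048, 0.705, -0.048]
ft_force: [0.4, -0.2, -0.0]
gripper_width: 0.0898
time: 20.28
position: [0.53, 0.0821, 0.0235]
eef_rot: [0.706, 0.048, 0.705, -0.048]
ft_force: [-0.2, 0.7, 1.6]
gripper_width: 0.0495
t 20.28 p [0.53   0.0821 0.0235] q [-0.072  0.296  1.848  0.     0.998 -1.506] F [-0.2  0.7  1.6] w 0.0495
delta cm [0.15 0.02 0.11] dist 0.2 jawang 1.434 axes [0.136 0.991 0.   ] [ 0.991 -0.136  0.   ]
twist -0.0
```

```bash
python3 -m creep '[[-1,0,0,0,4.5],[-3.5,0,0,0,4.5],[-7,0,0,0,4.5],[-10.5,0,0,0,4.5],[-12.5,-1.5,0,0,4.5],[-13,-4,0.2,0,4.5],[-13,-7.5,0.3,0,4.5],[-13,-11,0.5,0,4.5]]';python3 -m creep '[[0,-3.5,0.1,0,4.5],[0,-7,0.3,0,4.5],[0,-10.5,0.4,0,4.5],[0,-14,0.6,0,4.5],[0,-17.5,0.7,0,4.5],[0,-21,0.9,0,4.5],[0,-24.5,1,0,4.5],[0,-28,1.1,0,4.5]]';python3 - <<'E'
from h import *
go([.4908,-.3304,.028],1.433)
shot('side','s15');crop('s15',300,100,500,260,3.8,'s15c')
E
```

```text
time: 20.95
position: [0.5195, -0.0282, 0.1542]
eef_rot: [0.706, 0.048, 0.705, -0.048]
ft_force: [1.1, -0.6, -4.7]
gripper_width: 0.0497
time: 21.62
position: [0.4916, -0.3077, 0.153]
eef_rot: [0.705, 0.049, 0.706, -0.048]
ft_force: [0.7, 0.0, -2.9]
gripper_width: 0.0494
t 21.62 p [ 0.4916 -0.3077  0.153 ] q [-0.768  0.225  1.646  0.     1.272 -2.201] F [ 0.7  0.  -2.9] w 0.0494
delta cm [12.5  -2.27  0.25] dist 12.7 jawang 1.4338 axes [0.137 0.991 0.001] [ 0.991 -0.137 -0.001]
twist 0.001
```

View pics/s15c.png

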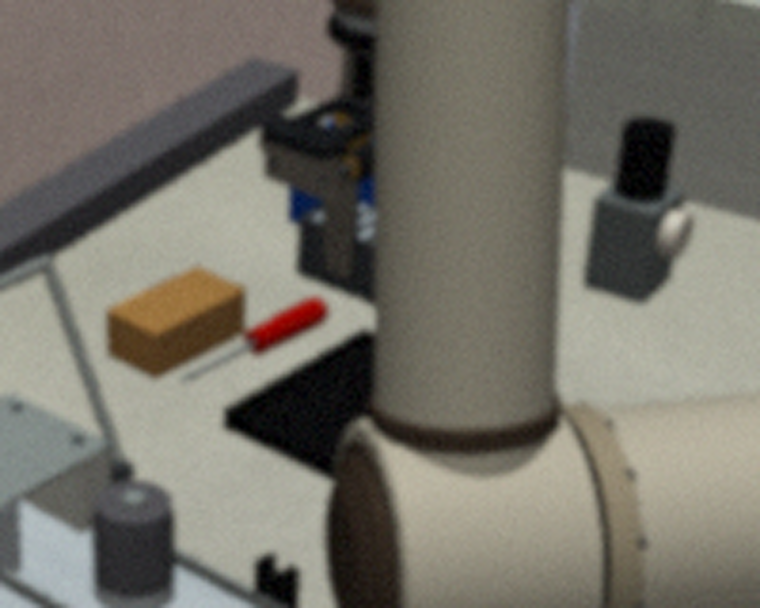

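Module is held level. I'll settle over the tray and check the wrist view before lowering it.

```bash
python3 -m creep '[[1,-0.6,0.05,0,4.5],[3,-1.2,0.1,0,4.5],[5,-1.8,0.15,0,4.5],[7,-2.2,0.2,0,4.5],[7,-2.2,0.2,0,4.5],[7,-2.2,0.2,0,4.5],[7,-2.2,0.2,0,4.5],[7,-2.2,0.2,0,4.5]]';python3 - <<'E'
from h import *
go([.4908,-.3304,.028],1.433)
shot('wrist','w16');shot('top','t16')
E
```

```text
time: 22.33
position: [0.4925, -0.3287, 0.0849]
eef_rot: [0.706, 0.048, 0.705, -0.049]
ft_force: [-0.1, 0.7, -3.6]
gripper_width: 0.0497
t 22.33 p [ 0.4925 -0.3287  0.0849] q [-0.792  0.33   1.662  0.     1.147 -2.227] F [-0.1  0.7 -3.6] w 0.0497
delta cm [ 5.69 -0.19 -0.16] dist 5.7 jawang 1.4347 axes [ 0.136  0.991 -0.001] [ 0.991 -0.136  0.002]
twist 0.002
```

View pics/w16.png

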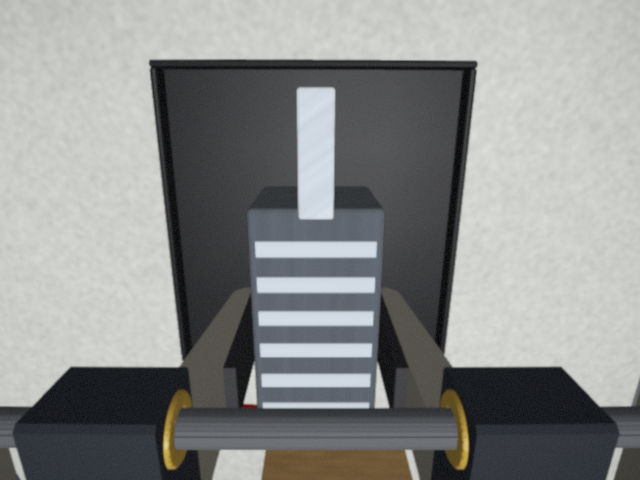

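View pics/t16.png

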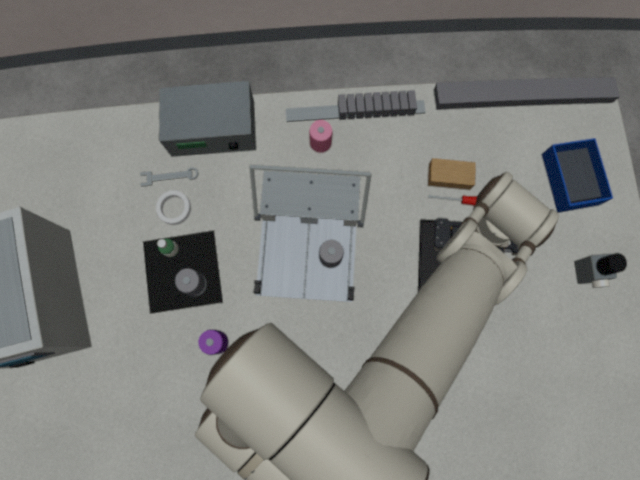

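```bash
python3 -m creep '[[1,-0.1,-0.1,0,4.5],[2.5,-0.1,-0.1,0,4.5],[4,-0.1,-0.1,0,4.5],[5,-0.1,-0.1,0,4.5],[5.5,-0.1,-0.1,0,4.5],[5.7,-0.1,-0.1,0,4.5],[5.7,-0.1,-0.1,0,4.5],[5.7,-0.1,-0.1,0,4.5]]';python3 - <<'E'
from h import *
c=load('w16')
for p in[(151,63),(476,63)]: print(at(c,*p,.018))
st()
E
```

```text
time: 23.1
position: [0.4909, -0.3299, 0.027]
eef_rot: [0.706, 0.048, 0.705, -0.049]
ft_force: [0.1, 0.4, -3.5]
gripper_width: 0.0497
[ 0.37055361 -0.40259633  0.018     ]
[ 0.3947857  -0.22651192  0.018     ]
t 23.1 p [ 0.4909 -0.3299  0.027 ] q [-0.796  0.411  1.687  0.     1.042 -2.23 ] F [ 0.1  0.4 -3.5] w 0.0497
```

```bash
python3 -m creep '[[0.1,0,0,0,4.5],[0.2,0,0,0,4.5],[0.3,0,0,0,4.5],[0.35,0,0,0,4.5],[0.4,0,0,0,4.5],[0.4,0,0,0,4.5],[0.4,0,0,0,4.5],[0.4,0,0,0,4.5]]'
```

```text
time: 23.77
position: [0.4907, -0.3297, 0.0235]
eef_rot: [0.706, 0.048, 0.705, -0.048]
ft_force: [-2.8, 1.5, 5.3]
gripper_width: 0.0496
```

Touching down. I'll release, raise, and look.

```bash
python3 -m creep '[[0,0,0,0,5.5],[0,0,0,0,6.5],[0,0,0,0,7],[0,0,0,0,7],[-2,0,0,0,7],[-5.5,0,0,0,7],[-9,0,0,0,7],[-13,0,0,0,7]]';python3 - <<'E'
from h import *
c=shot('wrist','w17');go([.47,.27,.2],1.434);shot('top','t17')
crop('t17',135,160,375,340,3.2,'t17c')
E
```

```text
time: 24.43
position: [0.4896, -0.3286, 0.1524]
eef_rot: [0.705, 0.049, 0.706, -0.048]
ft_force: [1.3, -0.7, -0.6]
gripper_width: 0.0701
t 24.48 p [ 0.4938 -0.3326  0.1629] q [-0.796  0.242  1.605 -0.     1.281 -2.23 ] F [ 4.7 -1.6  5.1] w 0.0699
delta cm [ -4.3   59.34 -10.51] dist 60.4 jawang 1.4342 axes [ 0.136  0.991 -0.008] [ 0.991 -0.136  0.01 ]
twist 0.0
```

View pics/w17.png

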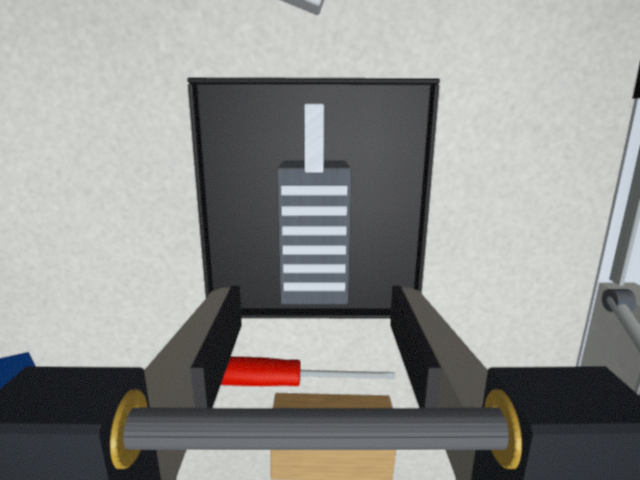

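View pics/t17c.png

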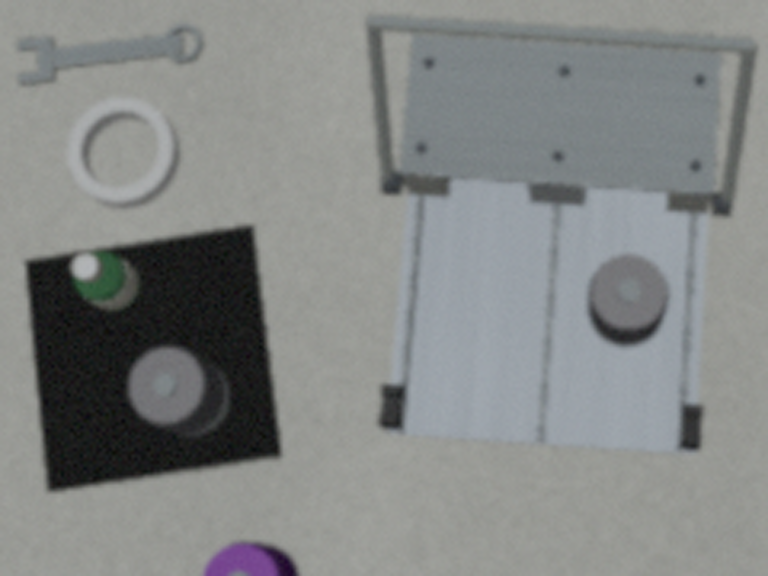

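```bash
python3 - <<'E'
from h import *
c=load('t17');print(at(c,135+163/3.2-.3,160+383/3.2-.3,.085), at(c,135+630/3.2-.3,160+288/3.2-.3,.086))
go([.462,.305,.19],1.434)
E
python3 -m creep '[[-1,3.8,-0.7,0,7],[-2,7.7,-1.3,0,7],[-3,11.6,-2,0,7],[-3,15.5,-2.6,0,7],[-3,19.4,-3.3,0,7],[-3,23.3,-4,0,7],[-3,27.2,-4.6,0,7],[-3,31,-5.3,0,7]]';python3 -m creep '[[0,3.7,-0.7,0,9.19],[0,7.4,-1.3,0,9.19],[0,11.1,-2,0,9.19],[0,14.8,-2.6,0,9.19],[0,18.5,-3.3,0,9.19],[0,22.5,-4,0,9.19],[0,26,-4.6,0,9.19],[0,28,-5.3,0,9.19]]';python3 - <<'E'
from h import *
go([.462,.305,.19],1.434)
E
```

```text
[0.46054248 0.30553803 0.085     ] [ 0.50476881 -0.02799031  0.086     ]
t 24.53 p [ 0.4941 -0.333   0.1605] q [-0.796  0.245  1.607  0.     1.276 -2.23 ] F [ 0.2 -0.9  0.3] w 0.0703
delta cm [ -3.64  62.74 -11.83] dist 63.9 jawang 1.4342 axes [ 0.136  0.991 -0.009] [ 0.991 -0.136  0.011]
twist 0.0
time: 25.2
position: [0.4796, -0.0132, 0.1818]
eef_rot: [0.705, 0.048, 0.705, -0.048]
ft_force: [1.0, -0.4, -0.3]
gripper_width: 0.0698
time: 25.87
position: [0.4652, 0.2728, 0.1817]
eef_rot: [0.705, 0.048, 0.706, -0.047]
ft_force: [0.5, -0.1, 0.5]
gripper_width: 0.0921
t 25.87 p [0.4652 0.2728 0.1817] q [ 3.060e-01  9.300e-02  1.735e+00  1.000e-03  1.313e+00 -1.131e+00] F [ 0.5 -0.1  0.5] w 0.0921
delta cm [-0.83  3.15 -0.75] dist 3.3 jawang 1.4363 axes [0.134 0.991 0.001] [ 0.991 -0.134 -0.   ]
twist 0.002
```

```bash
python3 -m creep '[[0,1.5,-0.3,0,9.19],[0,3.1,-0.7,0,9.19],[0,3.1,-0.7,0,9.19],[0,3.1,-0.7,0,9.19],[0,3.1,-0.7,0,9.19],[0,3.1,-0.7,0,9.19],[0,3.1,-0.7,0,9.19],[0,3.1,-0.7,0,9.19]]';python3 - <<'E'
from h import *
c=shot('wrist','w18')
go([.461,.3055,.0358],1.434);print(proj(c,[[.461,.3055,.085]]))
E
```

```text
time: 26.53
position: [0.4634, 0.3005, 0.1823]
eef_rot: [0.705, 0.049, 0.705, -0.049]
ft_force: [0.4, 0.3, 0.3]
gripper_width: 0.0916
t 26.58 p [0.4634 0.3006 0.1824] q [ 0.357  0.126  1.698 -0.     1.318 -1.076] F [-0.3 -0.6 -0.2] w 0.092
delta cm [14.66  0.45 -0.3 ] dist 14.7 jawang 1.4331 axes [0.137 0.991 0.   ] [ 0.991 -0.137  0.   ]
twist -0.001
[[321.76364126 235.76790659]]
```

View pics/w18.png

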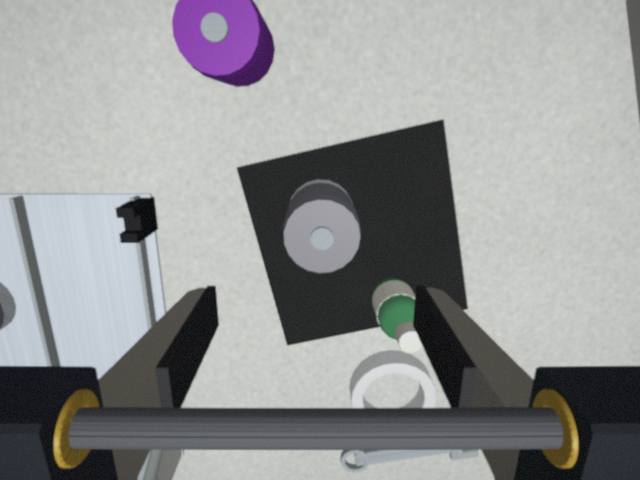

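```bash
python3 -m creep '[[2,0.4,-0.2,0,9.19],[5,0.4,-0.2,0,9.19],[8,0.4,-0.2,0,9.19],[11,0.4,-0.2,0,9.19],[13,0.4,-0.2,0,9.19],[14.2,0.4,-0.2,0,9.19],[14.5,0.4,-0.2,0,9.19],[14.5,0.4,-0.2,0,9]]';  python3 -m creep '[[0,0,0,0,8.5],[0,0,0,0,7],[0,0,0,0,6],[0,0,0,0,5.2],[0,0,0,0,5.2],[0,0,0,0,5.2],[0,0,0,0,5.2],[0,0,0,0,5.2]]';python3 - <<'E'
from h import *
go(bay(-.085,.052,.12),1.434)
E
```

```text
time: 27.25
position: [0.4617, 0.3052, 0.0371]
eef_rot: [0.705, 0.048, 0.706, -0.049]
ft_force: [0.4, -0.2, 0.8]
gripper_width: 0.09
time: 27.92
position: [0.462, 0.3054, 0.0379]
eef_rot: [0.706, 0.048, 0.705, -0.048]
ft_force: [-1.3, -1.6, 6.0]
gripper_width: 0.0569
t 27.92 p [0.462  0.3054 0.0379] q [ 0.366  0.311  1.794 -0.     1.037 -1.068] F [-1.3 -1.6  6. ] w 0.0569
delta cm [ -8.21 -21.46   8.09] dist 24.4 jawang 1.4342 axes [ 0.136  0.991 -0.   ] [ 0.991 -0.136  0.   ]
twist 0.0
```

```bash
python3 -m creep '[[-1.5,0,0,0,5.2],[-4.5,0,0,0,5.2],[-8,0,0,0,5.2],[-10,-1.5,0.6,0,5.2],[-10,-4.5,1.7,0,5.2],[-10,-8,3,0,5.2],[-10,-11.5,4.4,0,5.2],[-10,-15,5.7,0,5.2]]';  python3 -m creep '[[0,-2.5,0.9,0,5.2],[0,-5,1.9,0,5.2],[0,-6.4,2.4,0,5.2],[1.5,-6.4,2.4,0,5.2],[4,-6.4,2.4,0,5.2],[4,-6.4,2.4,0,5.2],[4,-6.4,2.4,0,5.2],[4,-6.4,2.4,0,5.2]]';python3 - <<'E'
from h import *
go(bay(-.085,.052,.039),1.434)
c=shot('wrist','w19')
E
```

```text
time: 28.58
position: [0.4968, 0.1478, 0.1361]
eef_rot: [0.705, 0.048, 0.706, -0.048]
ft_force: [0.2, -0.4, -4.3]
gripper_width: 0.057
time: 29.25
position: [0.5126, 0.0827, 0.0974]
eef_rot: [0.705, 0.048, 0.706, -0.048]
ft_force: [0.3, -0.0, -4.5]
gripper_width: 0.0571
t 29.25 p [0.5126 0.0827 0.0974] q [-0.073  0.14   1.862  0.     1.14  -1.508] F [ 0.3 -0.  -4.5] w 0.0571
delta cm [ 5.84 -0.08  0.04] dist 5.8 jawang 1.4343 axes [0.136 0.991 0.   ] [ 0.991 -0.136 -0.001]
twist 0.0
```

View pics/w19.png

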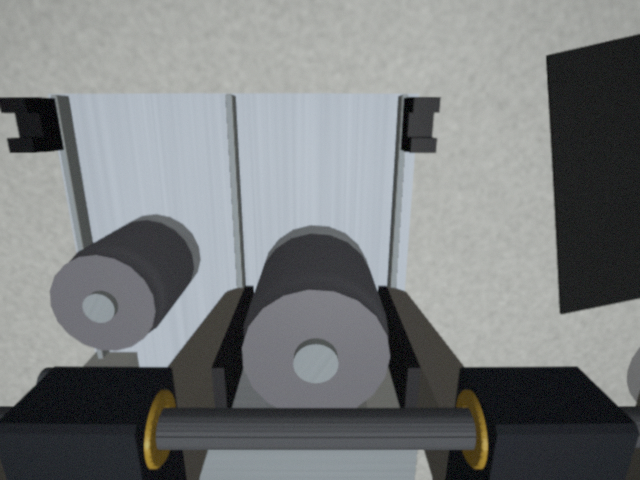

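Canister is centred between the lane's dividers. Lowering it.

```bash
python3 -m creep '[[1,-0.1,0,0,5.2],[2.5,-0.1,0,0,5.2],[4,-0.1,0,0,5.2],[5,-0.1,0,0,5.2],[5.5,-0.1,0,0,5.2],[5.7,-0.1,0,0,5.2],[5.8,-0.1,0,0,5.2],[5.9,-0.1,0,0,5.2]]';  python3 -m creep '[[0,0,0,0,5.2],[0.05,0,0,0,5.2],[0.1,0,0,0,5.2],[0.1,0,0,0,5.2],[0.1,0,0,0,5.2],[0.1,0,0,0,5.2],[0.1,0,0,0,5.2],[0.1,0,0,0,5.2]]'
```

```text
time: 29.97
position: [0.5134, 0.0814, 0.039]
eef_rot: [0.706, 0.048, 0.705, -0.048]
ft_force: [0.7, -0.7, -4.3]
gripper_width: 0.0569
time: 30.63
position: [0.5135, 0.0813, 0.0389]
eef_rot: [0.706, 0.048, 0.705, -0.048]
ft_force: [-3.8, 0.1, 4.8]
gripper_width: 0.0568
```

```bash
python3 -m creep '[[-0.1,0,0,0,6.5],[-0.1,0,0,0,7.5],[-0.1,0,0,0,8],[-0.1,0,0,0,8],[-3.5,0,0,0,8],[-7,0,0,0,8],[-11,0,0,0,8],[-15,0,0,0,8]]';  python3 -m creep '[[-4,0,-1,0,6],[-8,0,-2,0.1,6],[-9,0,-3,0.21,6],[-9,0,-4,0.32,6],[-9,0,-4,0.44,6],[-9,0,-4,0.56,6],[-9,0,-4,0.68,6],[-9,0,-4,0.8,6]]';python3 - <<'E'
from h import *
go(bay(.06,0,.28),-.137)
c=shot('side','s20');crop('s20',230,150,430,310,3.8,'s20c');shot('top','t20');crop('t20',235,155,375,310,5,'t20c')
E
```

```text
time: 31.3
position: [0.512, 0.0814, 0.1886]
eef_rot: [0.705, 0.048, 0.706, -0.048]
ft_force: [0.7, -0.3, 0.5]
gripper_width: 0.0798
time: 31.97
position: [0.473, 0.0868, 0.2773]
eef_rot: [0.63, 0.321, 0.63, -0.321]
ft_force: [-0.7, 0.1, -0.0]
gripper_width: 0.0603
t 31.97 p [0.473  0.0868 0.2773] q [-0.07  -0.128  1.764  0.     1.506 -0.698] F [-0.7  0.1 -0. ] w 0.0603
delta cm [-0.26  9.79 16.54] dist 19.2 jawang 0.6281 axes [0.809 0.588 0.   ] [ 0.588 -0.809  0.   ]
twist 0.765
```

View pics/s20c.png

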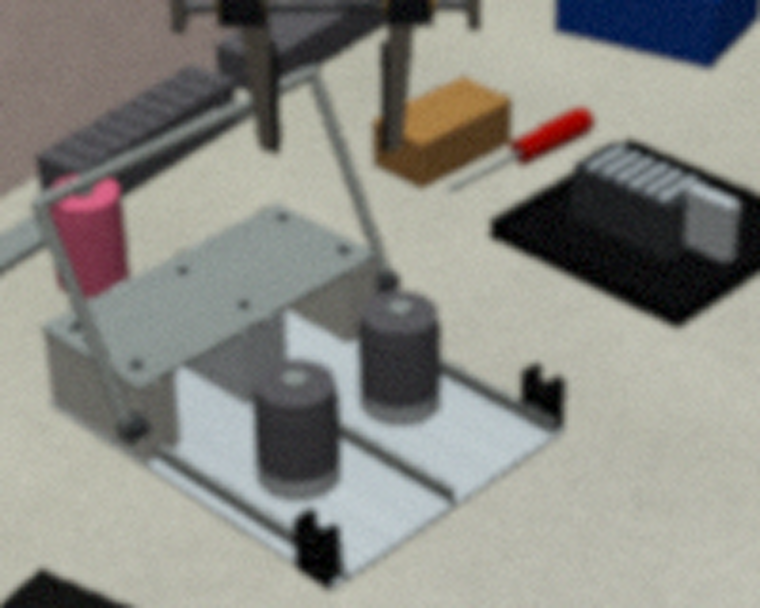

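View pics/t20c.png

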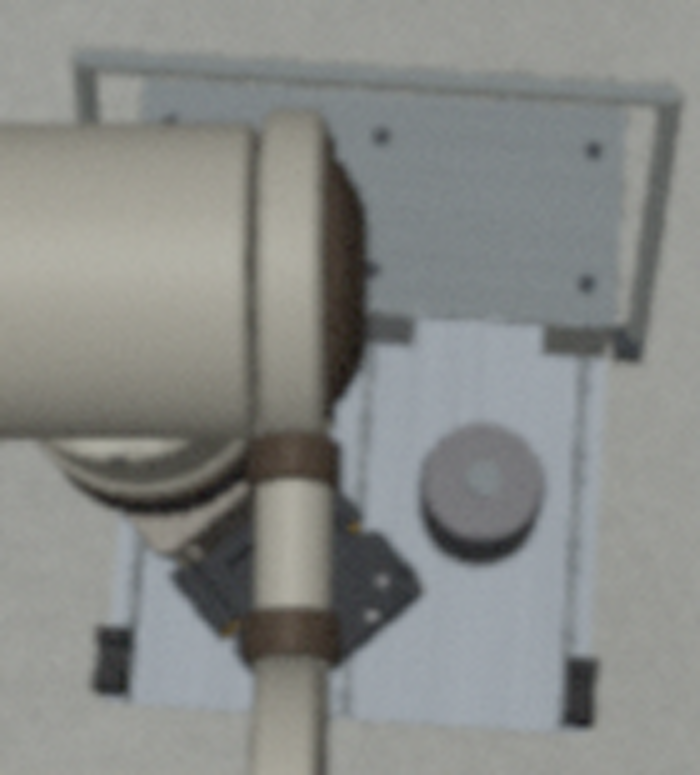

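```bash
python3 - <<'E'
from h import *
ct=load('t20');cs=load('s20')
for a in(1.85,1.9,1.95,2.0,2.05,2.1):
    P=[bay(-.165*np.cos(a),y,.04+.165*np.sin(a)) for y in(.126,0,-.126)]
    print(a,np.round(P[1],3),np.round((proj(ct,P)-[235,155])*5+2).tolist(),np.round((proj(cs,P)-[230,150])*3.8+1.5).tolist())
E
```

```text
1.85 [0.635 0.012 0.199] [[74.0, 113.0], [372.0, 131.0], [672.0, 150.0]] [[71.0, 200.0], [216.0, 130.0], [347.0, 66.0]]
1.9 [0.643 0.011 0.196] [[76.0, 97.0], [373.0, 115.0], [672.0, 133.0]] [[64.0, 199.0], [208.0, 129.0], [339.0, 66.0]]
1.95 [0.651 0.01  0.193] [[79.0, 82.0], [375.0, 99.0], [672.0, 118.0]] [[57.0, 199.0], [201.0, 129.0], [331.0, 66.0]]
2.0 [0.658 0.009 0.19 ] [[82.0, 67.0], [376.0, 85.0], [672.0, 103.0]] [[50.0, 199.0], [194.0, 129.0], [324.0, 67.0]]
2.05 [0.665 0.008 0.186] [[84.0, 54.0], [377.0, 71.0], [672.0, 90.0]] [[44.0, 200.0], [187.0, 130.0], [317.0, 68.0]]
2.1 [0.673 0.007 0.182] [[87.0, 41.0], [379.0, 58.0], [672.0, 77.0]] [[37.0, 201.0], [181.0, 132.0], [310.0, 70.0]]
```

```bash
python3 -m creep '[[0,0,0,0.1,6],[0,1,2.5,0.2,6],[0,2.5,5,0.3,6],[0,4,7.5,0.4,6],[0,5.5,10,0.5,6],[0,7,12.5,0.6,6],[0,8.5,15,0.69,6],[0,9.8,16.5,0.765,6]]';  python3 -m creep '[[0,0,0,0,6],[0,0,0,0,6],[0,0,0,0,6],[0,0,0,0,6],[0,0,0,0,6],[0,0,0,0,6],[0,0,0,0,6],[0,0,0,0,6]]'; python3 - <<'E'
from h import *
c=shot('wrist','w21')
for a in(1.9,1.95,2.0,2.05):
    P=[bay(-.165*np.cos(a),y,.04+.165*np.sin(a)) for y in(.1,0,-.1)]
    print(a,proj(c,P).round().tolist())
go(bay(.066,0,.172),-.137)
E
```

```text
time: 32.73
position: [0.6514, 0.0103, 0.2765]
eef_rot: [-0.466, -0.532, -0.466, 0.532]
ft_force: [-0.1, 0.8, 0.4]
gripper_width: 0.0597
time: 33.4
position: [0.6495, 0.0121, 0.2776]
eef_rot: [0.466, 0.532, 0.466, -0.531]
ft_force: [-0.2, 0.7, -0.5]
gripper_width: 0.0602
1.9 [[303.0, 91.0], [304.0, 252.0], [304.0, 380.0]]
1.95 [[316.0, 92.0], [315.0, 250.0], [314.0, 378.0]]
2.0 [[329.0, 92.0], [326.0, 249.0], [325.0, 375.0]]
2.05 [[341.0, 93.0], [337.0, 247.0], [334.0, 372.0]]
t 33.45 p [0.6496 0.0121 0.2775] q [-0.167  0.32   1.284  0.     1.538 -0.036] F [-0.5  0.6  0.8] w 0.0603
delta cm [10.55  0.61  0.16] dist 10.6 jawang -0.1306 axes [ 0.991 -0.13   0.   ] [-0.13  -0.991  0.   ]
twist 0.006
```

View pics/w21.png

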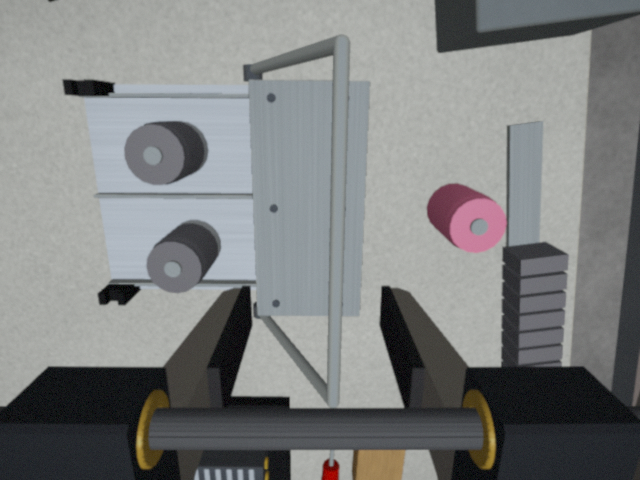

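```bash
python3 -m creep '[[1,1,0.16,0.006,5],[2.5,1.45,0.16,0.006,5],[4.5,1.45,0.16,0.006,5],[7,1.45,0.16,0.006,5],[9,1.45,0.16,0.006,5],[10.3,1.45,0.16,0.006,5],[10.9,1.45,0.16,0.006,5],[10.9,1.45,0.16,0.006,5]]';  python3 -m creep '[[0,0,0,0,4],[0,0,0,0,3],[0,0,0,0,2],[0,0,0,0,1],[0,0,0,0,0.5],[0,0,0,0,0.5],[0,0,0,0,0.5],[0,0,0,0,0.5]]'; python3 - <<'E'
from h import *
c=shot('side','s22');crop('s22',230,120,430,280,3.8,'s22c')
go(bay(.0746,0,.168),-.137)
a=2.04
for i in range(24):
    b=a-.08*(i+1);k=(i//8)*8;b0=a-.08*k
    print(round(b,2),-16.5*np.round(np.sin(b)-np.sin(b0),4),np.round(-16.5*(np.cos(b)-np.cos(b0)),2))
E
```

```text
time: 34.12
position: [0.6628, 0.0087, 0.1662]
eef_rot: [-0.464, -0.532, -0.466, 0.534]
ft_force: [0.1, -0.6, 0.9]
gripper_width: 0.0498
time: 34.78
position: [0.6639, 0.0085, 0.1686]
eef_rot: [0.465, 0.533, 0.465, -0.533]
ft_force: [-0.7, -0.0, 1.4]
gripper_width: 0.0091
t 34.83 p [0.6639 0.0085 0.1686] q [-0.169  0.419  1.372  0.     1.351 -0.032] F [-0.4  0.3  2. ] w 0.0093
delta cm [ 0.06 -0.   -0.  ] dist 0.1 jawang -0.137 axes [ 0.991 -0.137  0.   ] [-0.137 -0.991  0.   ]
twist -0.0
1.96 -0.5494500000000001 -1.2
1.88 -0.9999 -2.44
1.8 -1.35135 -3.71
1.72 -1.6005 -5.01
1.64 -1.74405 -6.32
1.56 -1.782 -7.64
1.48 -1.716 -8.96
1.4 -1.54275 -10.27
1.32 0.27555 -1.29
1.24 0.65505 -2.55
1.16 1.1319 -3.78
1.08 1.7077499999999999 -4.97
1.0 2.376 -6.11
0.92 3.1317 -7.19
0.84 3.9732 -8.21
0.76 4.89225 -9.16
0.68 0.99165 -0.87
0.6 2.05095 -1.66
0.52 3.168 -2.36
0.44 4.3395 -2.97
0.36 5.5539000000000005 -3.48
0.28 6.8079 -3.9
0.2 8.08995 -4.21
0.12 9.3918 -4.42
```

View pics/s22c.png

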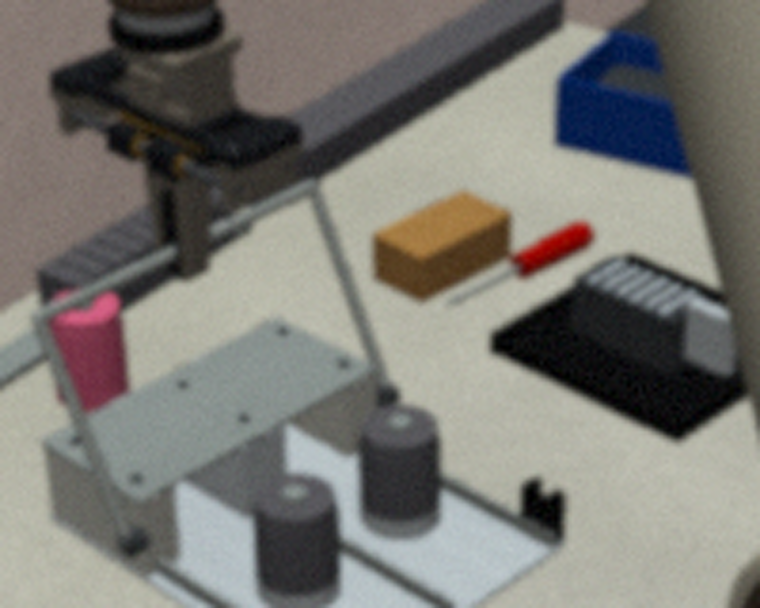

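```bash
python3 -m creep '[[-0.55,-1.2,0,0,0.5],[-1,-2.44,0,0,0.5],[-1.35,-3.7,0,0,0.5],[-1.6,-5,0,0,0.5],[-1.74,-6.3,0,0,0.5],[-1.78,-7.6,0,0,0.5],[-1.72,-8.95,0,0,0.5],[-1.54,-10.27,0,0,0.5]]';  python3 -m creep '[[0.28,-1.29,0,0,0.5],[0.65,-2.55,0,0,0.5],[1.13,-3.78,0,0,0.5],[1.7,-4.97,0,0,0.5],[2.37,-6.1,0,0,0.5],[3.13,-7.2,0,0,0.5],[3.97,-8.2,0,0,0.5],[4.89,-9.16,0,0,0.5]]'; python3 - <<'E'
from h import *
c=shot('side','s23');crop('s23',230,120,430,280,3.8,'s23c')
a=.76
go(bay(-.165*np.cos(a),0,.021+.165*np.sin(a)),-.137)
E
```

```text
time: 35.5
position: [0.5641, 0.0224, 0.1859]
eef_rot: [0.466, 0.535, 0.463, -0.531]
ft_force: [3.5, 0.3, 2.1]
gripper_width: 0.0089
time: 36.17
position: [0.4728, 0.0352, 0.1359]
eef_rot: [0.466, 0.534, 0.463, -0.532]
ft_force: [4.0, 1.4, 0.2]
gripper_width: 0.0092
t 36.22 p [0.4701 0.0356 0.1334] q [-1.820e-01 -3.400e-02  1.965e+00  1.000e-03  1.209e+00 -4.500e-02] F [ 3.5  1.4 -2.5] w 0.0089
delta cm [-0.13  0.14  0.03] dist 0.2 jawang -0.1368 axes [ 0.991 -0.136  0.   ] [-0.136 -0.991 -0.001]
twist 0.0
```

View pics/s23c.png

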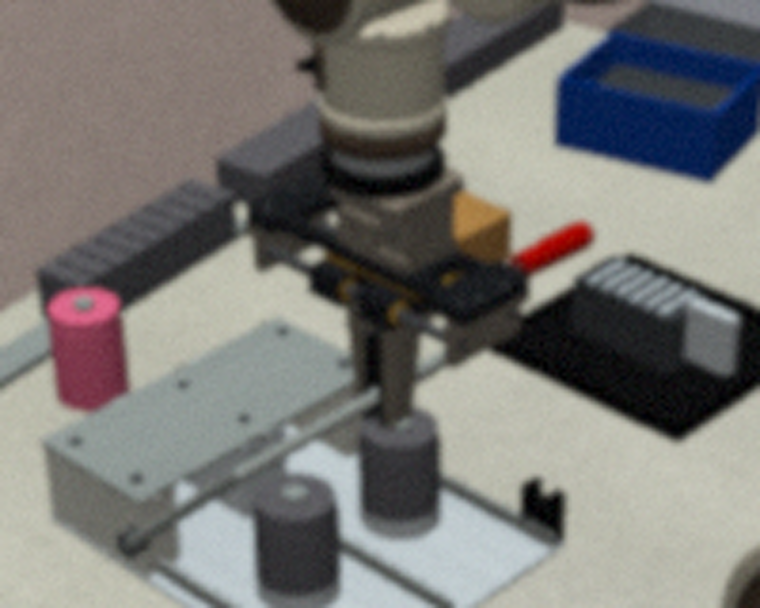

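```bash
python3 -m creep '[[1,-0.87,0,0,0.5],[2.05,-1.66,0,0,0.5],[3.17,-2.36,0,0,0.5],[4.34,-2.97,0,0,0.5],[5.55,-3.48,0,0,0.5],[6.8,-3.9,0,0,0.5],[8.1,-4.21,0,0,0.5],[9.2,-4.4,0,0,0.5]]';  python3 -m creep '[[0.2,0,0,0,0.5],[0.5,-0.05,0,0,0.5],[0.8,-0.1,0,0,0.5],[1.1,-0.1,0,0,0.5],[1.4,-0.12,0,0,0.5],[1.7,-0.12,0,0,0.5],[1.9,-0.13,0,0,0.5],[2,-0.13,0,0,0.5]]'; python3 - <<'E'
from h import *
c=shot('side','s24');crop('s24',230,150,430,310,3.8,'s24c')
go(bay(-.165,0,.021),-.137)
E
```

```text
time: 36.88
position: [0.4281, 0.0414, 0.0427]
eef_rot: [0.465, 0.534, 0.465, -0.533]
ft_force: [0.8, 3.1, 1.6]
gripper_width: 0.009
time: 37.55
position: [0.4263, 0.0416, 0.0225]
eef_rot: [0.464, 0.533, 0.465, -0.533]
ft_force: [-1.2, 5.7, 1.4]
gripper_width: 0.0091
t 37.6 p [0.4263 0.0416 0.0225] q [-1.870e-01  4.000e-02  2.147e+00  1.000e-03  9.550e-01 -5.000e-02] F [-0.   4.8 -0.2] w 0.0086
delta cm [0.15 0.02 0.03] dist 0.2 jawang -0.1372 axes [ 0.991 -0.137 -0.   ] [-0.137 -0.991 -0.001]
twist -0.0
```

View pics/s24c.png

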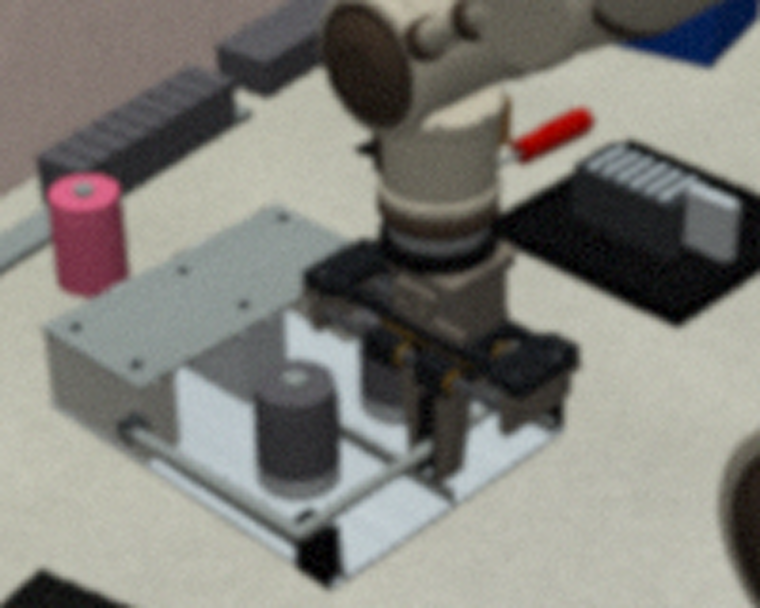

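```bash
python3 -m creep '[[0.05,0,0,0,0.5],[0.1,0,0,0,0.5],[0.15,0,0,0,0.5],[0.2,0,0,0,0.5],[0.25,0,0,0,0.5],[0.3,0,0,0,0.5],[0.3,0,0,0,0.5],[0.3,0,0,0,0.5]]'
```

```text
time: 38.27
position: [0.4263, 0.0416, 0.0196]
eef_rot: [0.464, 0.533, 0.465, -0.533]
ft_force: [-1.1, 4.8, 0.9]
gripper_width: 0.009
```

```bash
python3 -m creep '[[0,0,0,0,1.5],[0,0,0,0,3],[0,0,0,0,4],[0,0,0,0,4],[-2,0,0,0,4],[-4,0,0,0,4],[-7,0,0,0,4],[-10,0,0,0,2]]'; python3 - <<'E'
from h import *
c=shot('side','s25');crop('s25',230,150,430,310,3.8,'s25c');w=shot('wrist','w25')
for a in(0,.05,.1):
  P=[bay(-.165*np.cos(a),y,.04+.165*np.sin(a)) for y in(.126,0,-.126)];print(a,np.round((proj(c,P)-[230,150])*3.8+1.5).tolist(),proj(w,P).round(1).tolist())
go(bay(-.165,0,.06),-.137)
crop('w25',200,40,520,360,1.9,'w25c')
E
```

```text
time: 38.93
position: [0.4257, 0.0411, 0.1204]
eef_rot: [-0.464, -0.533, -0.465, 0.534]
ft_force: [1.0, 0.5, 0.2]
gripper_width: 0.0352
0 [[306.0, 534.0], [442.0, 445.0], [564.0, 365.0]] [[305.1, 41.1], [306.6, 246.4], [307.7, 401.9]]
0.05 [[305.0, 524.0], [442.0, 435.0], [564.0, 355.0]] [[305.3, 38.6], [306.7, 250.3], [307.9, 409.3]]
0.1 [[304.0, 513.0], [441.0, 425.0], [564.0, 345.0]] [[306.2, 35.9], [307.6, 254.5], [308.6, 417.1]]
t 39.03 p [0.4304 0.0403 0.1248] q [-0.187 -0.141  2.084 -0.     1.189 -0.05 ] F [ 1.  -0.4  0.4] w 0.0276
delta cm [ 6.48 -0.47 -0.05] dist 6.5 jawang -0.137 axes [ 0.991 -0.137  0.01 ] [-0.137 -0.991  0.001]
twist 0.0
```

View pics/s25c.png

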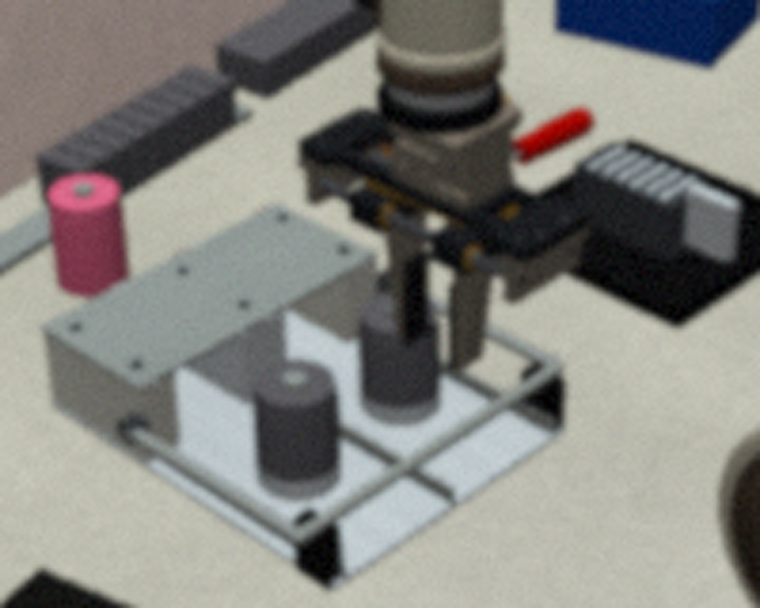

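View pics/w25.png

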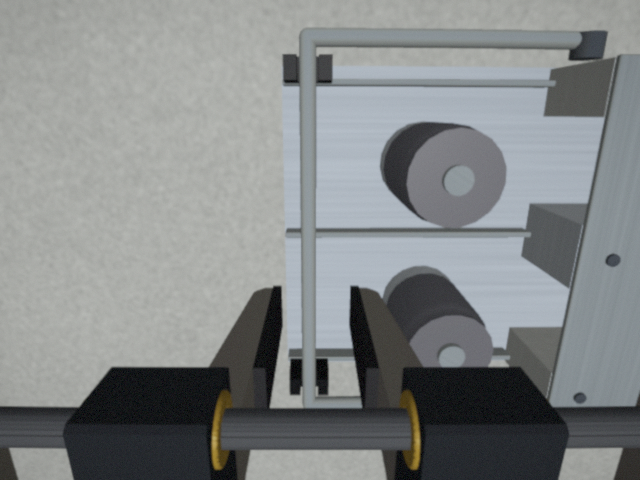

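```bash
python3 -m creep '[[0,0,0,0,0],[0,0,0,0,0],[2,0,0,0,0],[4,0,0,0,0],[6,0,0,0,0],[6.7,0,0,0,0],[6.9,0,0,0,0],[6.9,0,0,0,0]]'; python3 -m creep '[[0.1,0,0,0,0],[0.2,0,0,0,0],[0.2,0,0,0,0],[0.3,0,0,0,0],[0.3,0,0,0,0],[0.35,0,0,0,0],[0.35,0,0,0,0],[0.35,0,0,0,0]]'
```

```text
time: 39.7
position: [0.4256, 0.0414, 0.0499]
eef_rot: [-0.464, -0.532, -0.465, 0.534]
ft_force: [-0.9, -0.8, 0.4]
gripper_width: 0.0006
time: 40.37
position: [0.4267, 0.0412, 0.0475]
eef_rot: [0.465, 0.533, 0.464, -0.533]
ft_force: [0.9, -0.3, 0.6]
gripper_width: 0.0005
```

```bash
python3 -m creep '[[0.05,0,0,0,0],[0.1,0,0,0,0],[0.15,0,0,0,0],[0.2,0,0,0,0],[0.2,0,0,0,0],[0.25,0,0,0,0],[0.25,0,0,0,0],[0.25,0,0,0,0]]'; python3 -m creep '[[0.05,0,0,0,0],[0.1,0,0,0,0],[0.1,0,0,0,0],[0.15,0,0,0,0],[0.15,0,0,0,0],[0.15,0,0,0,0],[0.15,0,0,0,0],[0.15,0,0,0,0]]'
```

```text
time: 41.03
position: [0.4267, 0.0412, 0.0452]
eef_rot: [0.465, 0.533, 0.465, -0.533]
ft_force: [-0.7, -0.4, 4.8]
gripper_width: 0.0005
time: 41.7
position: [0.4268, 0.0412, 0.0448]
eef_rot: [-0.465, -0.533, -0.465, 0.533]
ft_force: [-7.2, 0.6, 17.7]
gripper_width: 0.0002
```

Contact is stiff at z = 0.0448 m with 18 N. Bar movement needs only 2–5 N and the rod top when shut is 0.045 m, so the bar is seated. I'll retreat and do the final check.

```bash
python3 -m creep '[[-1,0,0,0,0],[-4,0,0,0,0],[-8,0,0,0,0],[-12,0,0,0,0],[-16,0,0,0,0],[-20,0,0,0,0],[-22,0,3,0,3],[-22,0,6,0,5]]';python3 -m creep '[[0,-1,3.5,0,5],[0,-2,7,0,5],[0,-3,10,0,5],[0,-3,13,0,5],[0,-4,16,0,5],[0,-4,19,0,5],[0,-4,19,0,5],[0,-4,19,0,5]]'; python3 - <<'E'
from h import *
st();t=shot('top','t26');s=shot('side','s26');crop('t26',235,160,375,310,5,'t26c');crop('s26',230,190,400,310,4.5,'s26c')
E
```

```text
time: 42.37
position: [0.4209, -0.0189, 0.2692]
eef_rot: [0.469, 0.534, 0.462, -0.53]
ft_force: [0.3, -0.6, 0.0]
gripper_width: 0.0116
time: 43.03
position: [0.3523, -0.2016, 0.263]
eef_rot: [0.463, 0.534, 0.464, -0.534]
ft_force: [0.2, 0.6, -0.3]
gripper_width: 0.05
t 43.03 p [ 0.3523 -0.2016  0.263 ] q [-0.82  -0.337  1.964  0.     1.515 -0.68 ] F [ 0.2  0.6 -0.3] w 0.05
```

View pics/t26.png

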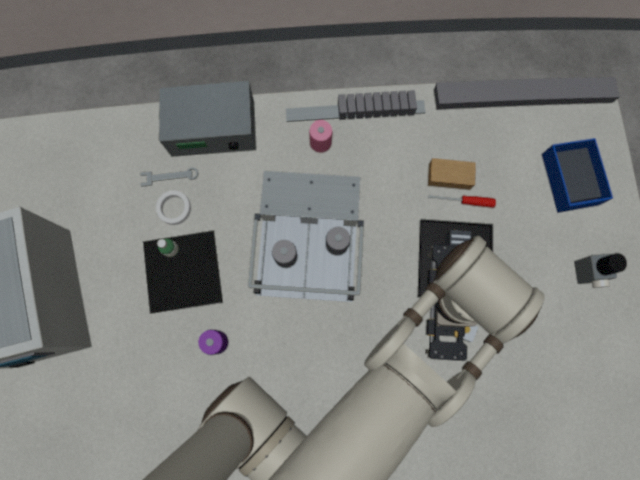

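View pics/s26.png

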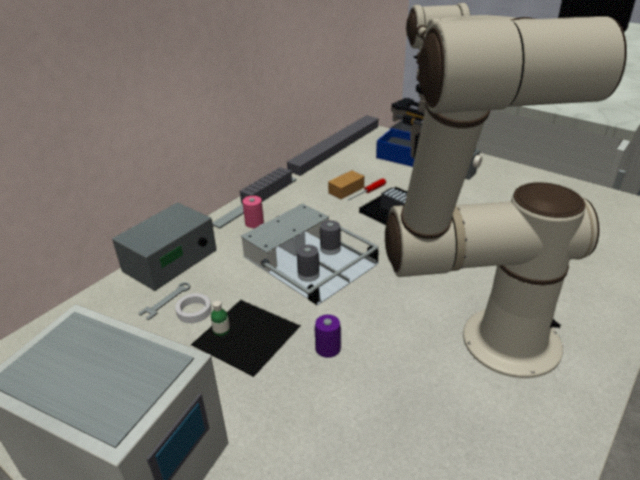

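View pics/s26c.png

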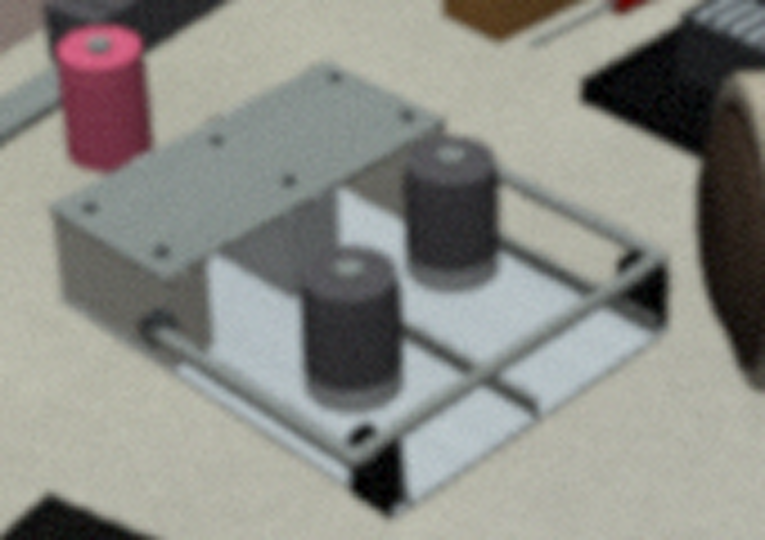

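View pics/t26c.png

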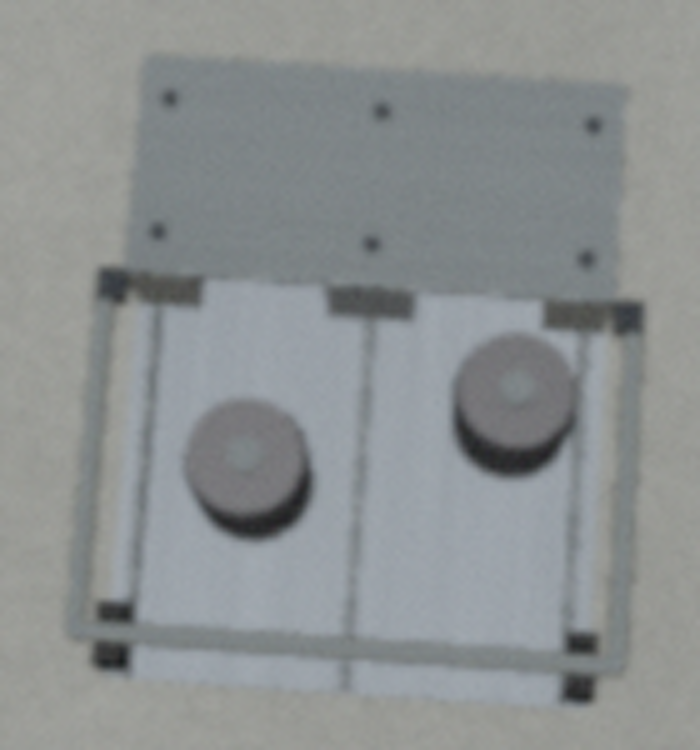

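Everything is in place except canister1. It now stands at crop (517,387), about 3 cm back and to the right of where it started, so it was knocked aside. I'll measure it closely.

```bash
python3 - <<'E'
from h import *
go(bay(-.11,-.16,.27),-.137)
c=load('t26')
def tb(p): d=p[:2]-ORG;return np.round([d@[np.cos(YAW),np.sin(YAW)],d@[-np.sin(YAW),np.cos(YAW)]],4)
for x,y in[(517,385),(244,455)]: print(tb(at(c,235+x/5-.4,160+y/5-.4,.086)))
E
```

```text
t 43.13 p [ 0.3528 -0.2002  0.2631] q [-0.817 -0.338  1.965  0.     1.515 -0.68 ] F [0.1 0.2 0. ] w 0.0497
delta cm [-0.69  9.51 -8.92] dist 13.1 jawang -0.1367 axes [ 0.991 -0.136 -0.   ] [-0.136 -0.991 -0.001]
twist 0.0
[-0.0469 -0.0707]
[-0.0872  0.0506]
```

```bash
python3 - <<'E'
from h import *
go(bay(-.047,-.0707,.2),1.434)
E
```

```text
t 43.13 p [ 0.3528 -0.2002  0.2631] q [-0.817 -0.338  1.965  0.     1.515 -0.68 ] F [0.1 0.2 0. ] w 0.0497
delta cm [  6.32  15.81 -17.85] dist 24.7 jawang -0.1367 axes [ 0.991 -0.136 -0.   ] [-0.136 -0.991 -0.001]
twist -1.571
```

```bash
python3 -m creep '[[0,2,-2,-0.1,7],[0,4,-4.3,-0.2,8],[0,6,-6.5,-0.3,8],[0,8,-9,-0.4,8],[0,10,-11.2,-0.5,8],[0,12,-13.5,-0.6,8],[0,14,-15.8,-0.7,8],[0,15.8,-17.8,-0.8,8]]'; python3 -m creep '[[1,0,0,-0.1,8],[2,0,0,-0.2,8],[3,0,0,-0.3,8],[4,0,0,-0.4,8],[5,0,0,-0.5,8],[6,0,0,-0.6,8],[6.3,0,0,-0.7,8],[6.3,0,0,-0.771,8]]';python3 -m creep '[[0,0,0,0,8],[0,0,0,0,8],[0,0,0,0,8],[0,0,0,0,8],[0,0,0,0,8],[0,0,0,0,8],[0,0,0,0,8],[0,0,0,0,8]]'; python3 - <<'E'
from h import *
c=shot('wrist','w27');go(bay(-.047,-.0707,.051),1.434);print(proj(c,[bay(-.047,-.0707,.086)]))
E
```

```text
time: 43.8
position: [0.5346, -0.0427, 0.2632]
eef_rot: [0.637, 0.308, 0.637, -0.307]
ft_force: [-0.3, 0.6, 1.3]
gripper_width: 0.0799
time: 44.47
position: [0.5326, -0.044, 0.1989]
eef_rot: [0.705, 0.046, 0.707, -0.045]
ft_force: [-0.3, 0.4, -0.2]
gripper_width: 0.0797
time: 45.13
position: [0.5336, -0.0463, 0.2003]
eef_rot: [0.705, 0.048, 0.705, -0.048]
ft_force: [-0.3, -0.1, 0.3]
gripper_width: 0.0801
t 45.18 p [ 0.5336 -0.0463  0.2003] q [-0.312  0.068  1.724  0.     1.35  -1.746] F [-0.4  0.3  0.1] w 0.08
delta cm [14.93  0.14  0.  ] dist 14.9 jawang 1.4337 axes [0.137 0.991 0.   ] [ 0.991 -0.137 -0.   ]
twist -0.0
[[317.01645439 233.1370704 ]]
```

View pics/w27.png

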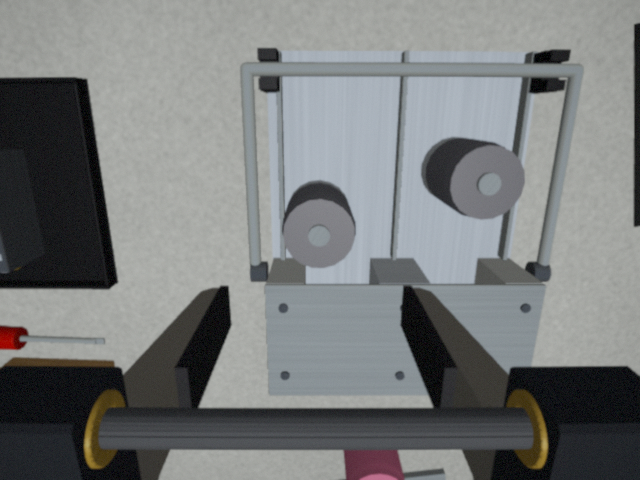

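```bash
python3 -m creep '[[1.5,0.3,0.2,0,7.2],[4,0.3,0.2,0,7.2],[7,0.3,0.2,0,7.2],[9.5,0.3,0.2,0,7.2],[11.5,0.3,0.2,0,7.2],[12.8,0.3,0.2,0,7.2],[13.6,0.3,0.2,0,7.2],[14,0.3,0.2,0,7.2]]'; python3 -m creep '[[0.2,0,0,0,7.2],[0.4,0,0,0,7.2],[0.6,0,0,0,7.2],[0.8,0,0,0,7.2],[0.8,0,0,0,6.2],[0.8,0,0,0,5.2],[0.8,0,0,0,5.2],[0.8,0,0,0,5.2]]';python3 -m creep '[[0,0,0,0,5.2],[0,0,0,0,5.2],[0,0,0,0,5.2],[-0.2,0,0,0,5.2],[-0.4,0,0,0,5.2],[-0.6,0,0,0,5.2],[-0.8,0,0,0,5.2],[-0.8,0,0,0,5.2]]';python3 - <<'E'
from h import *
st();go(bay(-.08,-.052,.051),1.434);shot('side','s28');crop('s28',230,150,430,310,3.8,'s28c')
E
```

```text
time: 45.85
position: [0.5353, -0.0434, 0.0591]
eef_rot: [0.705, 0.049, 0.706, -0.048]
ft_force: [-0.3, 0.3, 0.3]
gripper_width: 0.0718
time: 46.52
position: [0.5362, -0.0438, 0.0526]
eef_rot: [0.706, 0.048, 0.705, -0.048]
ft_force: [-1.1, -0.8, 1.2]
gripper_width: 0.0567
time: 47.18
position: [0.536, -0.0434, 0.0605]
eef_rot: [0.706, 0.048, 0.705, -0.048]
ft_force: [0.5, -0.3, -3.8]
gripper_width: 0.057
t 47.18 p [ 0.536  -0.0434  0.0605] q [-0.306  0.239  1.831  0.     1.072 -1.74 ] F [ 0.5 -0.3 -3.8] w 0.057
t 47.18 p [ 0.536  -0.0434  0.0605] q [-0.306  0.239  1.831  0.     1.072 -1.74 ] F [ 0.5 -0.3 -3.8] w 0.057
delta cm [ 0.95  1.69 -3.5 ] dist 4.0 jawang 1.4341 axes [0.136 0.991 0.   ] [ 0.991 -0.136  0.   ]
twist 0.0
```

View pics/s28c.png

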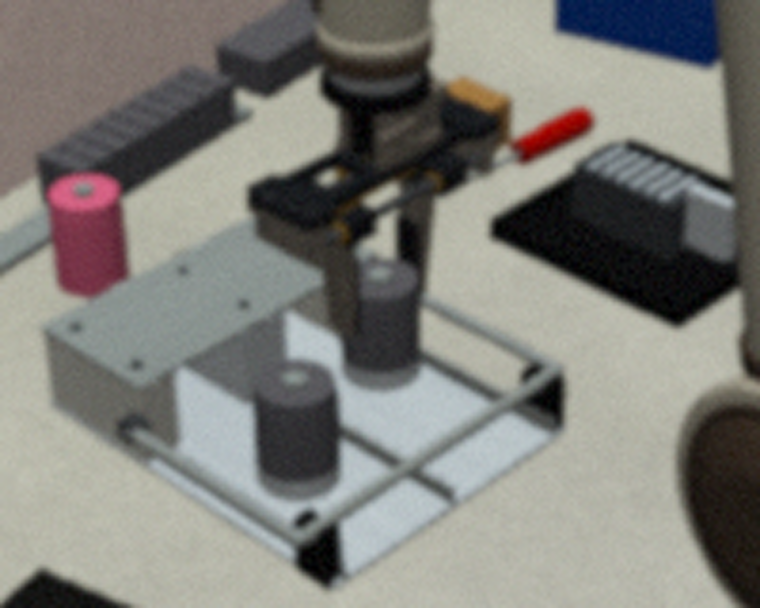

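```bash
python3 -m creep '[[0,0.3,-0.6,0,5.2],[0,0.6,-1.2,0,5.2],[0,0.9,-1.9,0,5.2],[0,1.2,-2.5,0,5.2],[0,1.5,-3.1,0,5.2],[0,1.7,-3.5,0,5.2],[0,1.7,-3.5,0,5.2],[0,1.7,-3.5,0,5.2]]'; python3 -m creep '[[0.15,0,0,0,5.2],[0.3,0,0,0,5.2],[0.45,0,0,0,5.2],[0.6,0,0,0,5.2],[0.7,0,0,0,5.2],[0.75,0,0,0,5.2],[0.75,0,0,0,5.2],[0.75,0,0,0,5.2]]'
```

```text
time: 47.9
position: [0.5036, -0.0218, 0.0604]
eef_rot: [0.706, 0.048, 0.705, -0.048]
ft_force: [1.0, -0.6, -3.7]
gripper_width: 0.0565
time: 48.57
position: [0.5037, -0.0219, 0.0528]
eef_rot: [0.705, 0.048, 0.705, -0.048]
ft_force: [0.5, -0.5, -3.5]
gripper_width: 0.0573
```

```bash
python3 -m creep '[[0.05,0,0,0,5.2],[0.1,0,0,0,5.2],[0.15,0,0,0,5.2],[0.15,0,0,0,5.2],[0.15,0,0,0,5.2],[0.15,0,0,0,5.2],[0.15,0,0,0,5.2],[0.15,0,0,0,5.2]]'
```

```text
time: 49.23
position: [0.5039, -0.022, 0.0526]
eef_rot: [0.706, 0.048, 0.705, -0.048]
ft_force: [-4.9, 0.9, 7.6]
gripper_width: 0.0572
```

Contact. Releasing and retreating.

```bash
python3 -m creep '[[0,0,0,0,6],[0,0,0,0,6.6],[0,0,0,0,7],[0,0,0,0,7],[-3,0,0,0,7],[-6.5,0,0,0,7],[-10,0,0,0,7],[-14,0,0,0,7]]'; python3 -m creep '[[-2,0,0,0,7],[-5,-1,-2,0,7],[-7,-4,-4,0,7],[-7,-8,-6,0,7],[-7,-12,-8,0,7],[-7,-16,-10,0,7],[-7,-18,-12,0,7],[-7,-19,-12,0,7]]';python3 - <<'E'
from h import *
st();shot('top','t29');crop('t29',235,160,375,310,5,'t29c');shot('side','s29');crop('s29',230,190,400,310,4.5,'s29c')
E
```

```text
time: 49.9
position: [0.5026, -0.0216, 0.1918]
eef_rot: [0.705, 0.049, 0.706, -0.048]
ft_force: [1.0, -0.4, 0.4]
gripper_width: 0.07
time: 50.57
position: [0.3558, -0.1965, 0.2614]
eef_rot: [0.705, 0.049, 0.706, -0.051]
ft_force: [0.0, -0.2, 0.6]
gripper_width: 0.0704
t 50.57 p [ 0.3558 -0.1965  0.2614] q [-8.020e-01 -3.350e-01  1.966e+00 -2.000e-03  1.510e+00 -2.232e+00] F [ 0.  -0.2  0.6] w 0.0704
```

View pics/t29c.png

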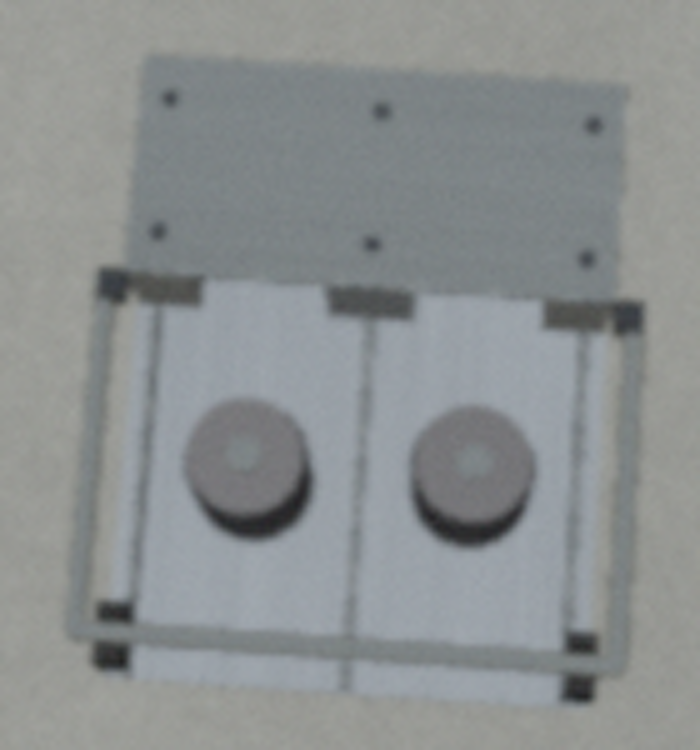

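View pics/s29c.png

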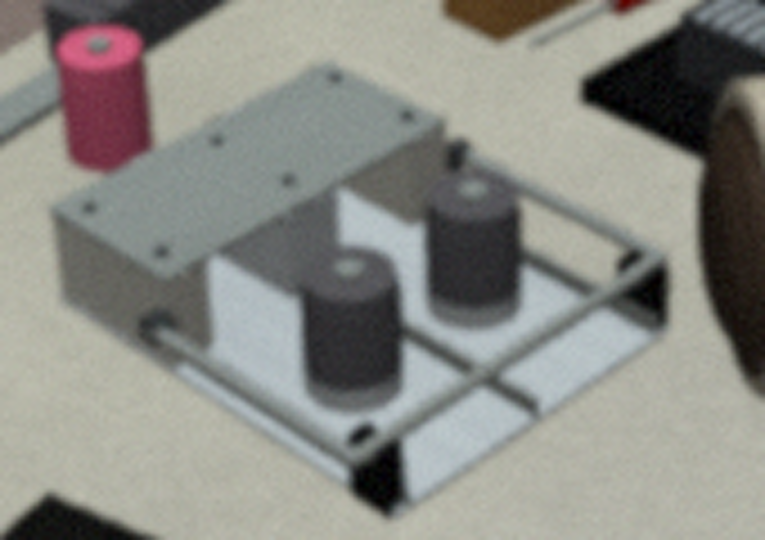

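View pics/t29.png

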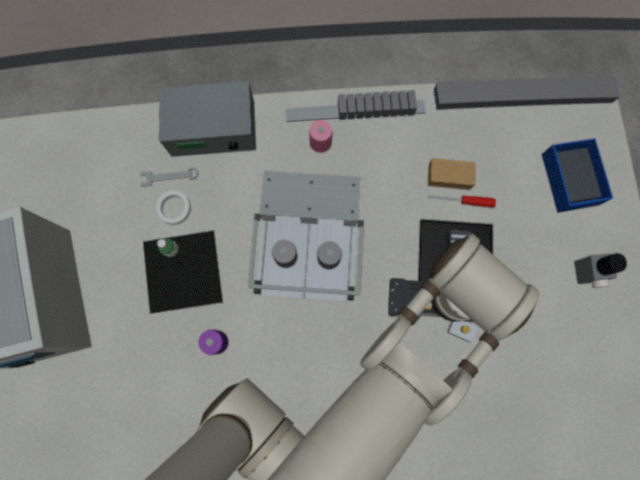

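Both canisters stand upright in their lanes (crop 244,455 and 474,460). The bar is level in its catches, both channels are empty, and the bystanders have not moved. Signing off.

```bash
python3 -c "
from workcell import arm
print(arm.sign_off())"
```

```text
the job is handed in; nothing more can be done
None
```

The job is done and handed in at about 51 s of the 210 s allowed. There was only one module, in the left lane, and it now lies flat and upright in the tray.

- **Sequence:** I swung the bar open to about 2.04 rad and moved canister0 to the mat. Then I drew the module out by its tab and laid it in the tray. Canister0 went back into the left lane and I swung the bar down into its catches.
- **Canister1 knocked aside:** After the bar was shut, canister1 was about 4 cm off its spot, still upright. I gripped it from above and put it back near its original place with the bar still shut, so that one correction came after the bar was closed.
- **Final checks:**
  - Both canisters stand upright near the middle of the lane fronts, and both channels under the cover are empty.
  - The bar looks level in its catches. Pressed with 18 N before the canister1 fix, it stayed put with its top at 44.8 mm, against 45 mm expected.
  - The bystanders look unmoved, and the arm is clear of everything.
- **Disagreement and gaps:** The top and wrist cameras disagreed by about 6 mm on the tray's position, but the module is well inside it either way. The arm partly hid the tray in the last top picture. The last clear views of the module were the wrist picture after I let go of it and the side pictures while I was shutting the bar.

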